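Pack spindles into a stack of stack-nest trays

ROBOT

A 7-joint arm with a two-finger parallel gripper is mounted at the origin on a cart in front of the work surface, level with it; the furniture and walls round the work are solid. World frame = base frame: x ahead of the robot, y to its left, z up, the work surface at z = 0. Lengths are in m, angles in rad, forces in N, time in s.
With the tool pointing down it reaches from about 0.425 to 0.875 m from the base axis. Payload 4.7 kg.
Tool frame: the origin (TCP) lies where the fingers leave the gripper's body, on its centre line; the fingertips stand 70 mm ahead of it and the grasp point (between the pads) lies 51 mm ahead of it; z points along the fingers, y is the line along which they close (so a half turn about z gives the same grasp; the last joint's range is limited). The gripper opens to 87 mm and grips with 3 to 60 N. Pads are 19 mm wide; open, the fingers measure 117 mm over their backs; the gripper's body (75 mm by 190 mm) begins 51 mm behind the grasp point.
Start: joints at [1.297, 0.321, -0.07, 1.45, 0.023, 1.371, -0.057], TCP at [0.184, -0.623, 0.292] pointing down, gripper open.
Joint ranges: [-2.86, 2.86], [-0.3, 2.09], [-1.38, 1.24], [0.06, 2.45], [-1.56, 4.7], [0.09, 2.05], [-2.69, 2.69]. Speed limits (rad/s): [2.57, 2.57, 3.14, 3.14, 3.14, 3.14, 3.14].

INTERFACE

Orientations are given as a rotation vector (axis times angle).
In Python, from bench import ctrl gives the robot as it stands.
- The arm moves only by the tool drive_tool, never from a script. Its argument "motion" is a list of rows, each a list of 3 entries, a list of its own where there are three numbers: the shift along the tool's x, y, z in cm, then the turn, a rotation vector about the tool's x, y, z in degrees, then the opening, from -1 (shut) to 1 (fully open). In form: [[[x, y, z], [ax, ay, az], claw], ...]. A call has 1 to 12 rows; each row shifts and turns the commanded pose from where the row before left it, along the tool's axes as they then stand; what a row does not reach is not made up. A row lasts 1/8 s, in which the tool goes at most 62.5 mm and 10.7 degrees, less where a joint would pass 70% of its speed; a pose out of reach is approached as far as the arm can. A call with a gripper value outside its range is refused whole. The fingers move at their own pace and stop on an object; "force" is the grip in N (left out, the last holds). Time passes only in rows, so rows that do not move let the fingers close. It gives the time, the measured TCP pose, the force, the opening and the grip force at its end, in the units of the state.
- ctrl.get_state(): the state, without advancing time (a new reading comes with each control period).
- ctrl.get_image(name): name is "side" or "top" or "wrist"; returns the picture (480x640x3 uint8, red, green, blue); there is no depth.
- ctrl.calibration(name): a dict with "K" (3x3 intrinsics, pixels), "distortion" ([k1, k2, p1, p2, k3] as OpenCV has them; the pictures are not rectified), "origin" and "attitude" of the camera in the world; the wrist camera has in their place "tool_from_camera" (4x4, takes a point from camera to tool coordinates, whose origin is the TCP and whose axes are the flange's). Camera axes: x right, y up, looking along -z (the intrinsics and any distortion apply to the point x, -y, -z); pixel columns grow to the right and rows downward; lengths in m; the calibration is good to about 2 mm. A picture is of the moment at which its call begins: read the wrist's pose just before it. calibration takes no time and is no camera call.
- ctrl.close_job(): hands the job in; it is judged then, once.
The state is a dict: "time": time; "joint_positions": joint angles; "qd": joint speeds; "joint_torque": joint torques, N m; "position": TCP position; "tool_rot": TCP orientation; "ft_force": force on the tool from outside, world axes, zero at the start; "torque": the same for the moment, N m; "grip_width": opening from 0.0 (shut) to 1.0 (fully open); "grip_force": force on a finger pad.
Only numpy, scipy, OpenCV 4.12 (cv2) and the standard library are available. Lean on these libraries where they do the work, as an engineer would, in place of code of your own. Each camera call takes 0.05 s, during which the arm holds its last target. There are 200 camera calls.

TASK

Pack the spindles for transport: build one stack of all the loose trays on the bottom tray that is screwed to the board, each tray turned half a turn from the one under it so that it rests on the ledges instead of nesting, and lay every spindle into the open slots of a tray of its own, down until both ends bottom out. Leave the paste tin, the tape measure and the feeler-gauge case where they are.

Things in the scene. Friction and masses are not known exactly. Their poses are not given: they have to be found in the camera images.
- base: plywood board 170 x 120 x 12 mm, fixed to the bench (place and yaw vary), with the bottom tray, like tray1, screwed down in its middle; origin under the board's centre, x along the tray, z up.
- base_tray (a point): centre of the underside of the bottom tray, 12 mm above the bench, axes as a tray's. TRAY SLOTS: each end wall has an open-topped slot at y = 0, 13 mm wide, flared to 22 mm at the rim, bottom 52 mm above the underside, so that a 10 mm shaft in it has its axis at 57 mm.
- base_tab (a point): middle of the label holder (plate 46 mm wide, 22 mm tall) outside the bottom tray's +x end, 57 mm from its centre. Every tray has one at that end only.
- tray1: loose grey plastic tray, 0.22 kg, 114 x 70 x 74 mm; origin: centre of underside, x along its length, z up. Bottom of the starting pile: tray1, tray2, tray3, nested, same way round. Grip it from above across its two low side walls: outer faces at y = +-30 mm, tops at 34 mm, 74 mm long. The end walls (outer faces x = +-54 mm, 70 mm wide, from 38 to 74 mm up) stand higher.
- tray1_tab (a point): middle of tray1's label holder, x = 57 mm, 31 mm above the underside: tells which way round it is.
- tray2: tray like tray1, at first nested in it (same way round, underside 42 mm above tray1's). TRAY LEDGES: four small ledges inside the end walls, tops at 70 mm, beside the slot at the +x end, in the corners at the -x end.
- tray2_tab (a point): middle of tray2's label holder, as for tray1.
- tray3: tray like tray1, at first nested in tray2, top of the pile. STACKING: turned half a turn about z from the tray under it, a tray rests on that tray's ledges, underside 70 mm above the lower underside, let 4 mm in between its end walls with about 2 mm of play each way.
- tray3_tab (a point): middle of tray3's label holder, as for tray1.
- spindle1: steel spindle, 0.16 kg, 132 mm long; origin at its centre, x along its axis. Shaft 10 mm thick; square middle block 60 x 24 x 24 mm, on which it lies (axis 12 mm up) and by which it is gripped from above; an 18 mm collar near each end, inner face at x = +-57 mm, goes outside a tray's end walls (3 mm of play each way). Ends alike. 3 or 4 are present.
- spindle2: a spindle like spindle1. 3 or 4 are present.
- spindle3: a spindle like spindle1. 3 or 4 are present.
- spindle4: a spindle like spindle1. 3 or 4 are present.
- paste: round paste tin with a lid, 79 mm across, 42 mm tall, a bystander; origin under its centre.
- tape: tape measure, 97 x 78 x 38 mm, a bystander; origin under its centre.
- feeler: flat dark feeler-gauge case, 62 x 72 x 15 mm, a bystander; origin under its centre.
Mind the look-alikes: they are no part of the job. Leave any orange or yellow look-alike of the tray1 alone. What is shaped like the spindle1 but brown is not meant.

How it is judged:
At the end, for the whole second after the job is handed in: Loose trays rest 70, 140, 210 mm (+-4) above the bottom tray, any order, within 12 mm sideways, level, each half a turn from the one below; every present spindle lies in some tray's slots, axis 57 mm (+-3) above its underside, centred within 7 mm along and 4 mm across; all at rest (((z of tray1 in the frame of base_tray between 0.066 and 0.074 m and horizontal distance between tray1 and base_tray below 0.012 m and x of tray1_tab in the frame of base_tray below -0.045 m and angle between tray1's own z axis and vertical below 0.05 rad and linear speed of tray1 below 0.02 m/s) or (z of tray1 in the frame of base_tray between 0.136 and 0.144 m and horizontal distance between tray1 and base_tray below 0.012 m and x of tray1_tab in the frame of base_tray above 0.045 m and angle between tray1's own z axis and vertical below 0.05 rad and linear speed of tray1 below 0.02 m/s) or (z of tray1 in the frame of base_tray between 0.206 and 0.214 m and horizontal distance between tray1 and base_tray below 0.012 m and x of tray1_tab in the frame of base_tray below -0.045 m and angle between tray1's own z axis and vertical below 0.05 rad and linear speed of tray1 below 0.02 m/s)) and ((z of tray2 in the frame of base_tray between 0.066 and 0.074 m and horizontal distance between tray2 and base_tray below 0.012 m and x of tray2_tab in the frame of base_tray below -0.045 m and angle between tray2's own z axis and vertical below 0.05 rad and linear speed of tray2 below 0.02 m/s) or (z of tray2 in the frame of base_tray between 0.136 and 0.144 m and horizontal distance between tray2 and base_tray below 0.012 m and x of tray2_tab in the frame of base_tray above 0.045 m and angle between tray2's own z axis and vertical below 0.05 rad and linear speed of tray2 below 0.02 m/s) or (z of tray2 in the frame of base_tray between 0.206 and 0.214 m and horizontal distance between tray2 and base_tray below 0.012 m and x of tray2_tab in the frame of base_tray below -0.045 m and angle between tray2's own z axis and vertical below 0.05 rad and linear speed of tray2 below 0.02 m/s)) and ((z of tray3 in the frame of base_tray between 0.066 and 0.074 m and horizontal distance between tray3 and base_tray below 0.012 m and x of tray3_tab in the frame of base_tray below -0.045 m and angle between tray3's own z axis and vertical below 0.05 rad and linear speed of tray3 below 0.02 m/s) or (z of tray3 in the frame of base_tray between 0.136 and 0.144 m and horizontal distance between tray3 and base_tray below 0.012 m and x of tray3_tab in the frame of base_tray above 0.045 m and angle between tray3's own z axis and vertical below 0.05 rad and linear speed of tray3 below 0.02 m/s) or (z of tray3 in the frame of base_tray between 0.206 and 0.214 m and horizontal distance between tray3 and base_tray below 0.012 m and x of tray3_tab in the frame of base_tray below -0.045 m and angle between tray3's own z axis and vertical below 0.05 rad and linear speed of tray3 below 0.02 m/s)) and ((z of spindle1 in the frame of base_tray between 0.054 and 0.06 m and x of spindle1 in the frame of base_tray between -0.007 and 0.007 m and y of spindle1 in the frame of base_tray between -0.004 and 0.004 m and angle between the x axis of spindle1 and the x axis of base_tray, either way round below 0.04 rad and linear speed of spindle1 below 0.02 m/s) or (z of spindle1 in the frame of tray1 between 0.054 and 0.06 m and x of spindle1 in the frame of tray1 between -0.007 and 0.007 m and y of spindle1 in the frame of tray1 between -0.004 and 0.004 m and angle between the x axis of spindle1 and the x axis of tray1, either way round below 0.04 rad and linear speed of spindle1 below 0.02 m/s) or (z of spindle1 in the frame of tray2 between 0.054 and 0.06 m and x of spindle1 in the frame of tray2 between -0.007 and 0.007 m and y of spindle1 in the frame of tray2 between -0.004 and 0.004 m and angle between the x axis of spindle1 and the x axis of tray2, either way round below 0.04 rad and linear speed of spindle1 below 0.02 m/s) or (z of spindle1 in the frame of tray3 between 0.054 and 0.06 m and x of spindle1 in the frame of tray3 between -0.007 and 0.007 m and y of spindle1 in the frame of tray3 between -0.004 and 0.004 m and angle between the x axis of spindle1 and the x axis of tray3, either way round below 0.04 rad and linear speed of spindle1 below 0.02 m/s)) and ((z of spindle2 in the frame of base_tray between 0.054 and 0.06 m and x of spindle2 in the frame of base_tray between -0.007 and 0.007 m and y of spindle2 in the frame of base_tray between -0.004 and 0.004 m and angle between the x axis of spindle2 and the x axis of base_tray, either way round below 0.04 rad and linear speed of spindle2 below 0.02 m/s) or (z of spindle2 in the frame of tray1 between 0.054 and 0.06 m and x of spindle2 in the frame of tray1 between -0.007 and 0.007 m and y of spindle2 in the frame of tray1 between -0.004 and 0.004 m and angle between the x axis of spindle2 and the x axis of tray1, either way round below 0.04 rad and linear speed of spindle2 below 0.02 m/s) or (z of spindle2 in the frame of tray2 between 0.054 and 0.06 m and x of spindle2 in the frame of tray2 between -0.007 and 0.007 m and y of spindle2 in the frame of tray2 between -0.004 and 0.004 m and angle between the x axis of spindle2 and the x axis of tray2, either way round below 0.04 rad and linear speed of spindle2 below 0.02 m/s) or (z of spindle2 in the frame of tray3 between 0.054 and 0.06 m and x of spindle2 in the frame of tray3 between -0.007 and 0.007 m and y of spindle2 in the frame of tray3 between -0.004 and 0.004 m and angle between the x axis of spindle2 and the x axis of tray3, either way round below 0.04 rad and linear speed of spindle2 below 0.02 m/s)) and ((z of spindle3 in the frame of base_tray between 0.054 and 0.06 m and x of spindle3 in the frame of base_tray between -0.007 and 0.007 m and y of spindle3 in the frame of base_tray between -0.004 and 0.004 m and angle between the x axis of spindle3 and the x axis of base_tray, either way round below 0.04 rad and linear speed of spindle3 below 0.02 m/s) or (z of spindle3 in the frame of tray1 between 0.054 and 0.06 m and x of spindle3 in the frame of tray1 between -0.007 and 0.007 m and y of spindle3 in the frame of tray1 between -0.004 and 0.004 m and angle between the x axis of spindle3 and the x axis of tray1, either way round below 0.04 rad and linear speed of spindle3 below 0.02 m/s) or (z of spindle3 in the frame of tray2 between 0.054 and 0.06 m and x of spindle3 in the frame of tray2 between -0.007 and 0.007 m and y of spindle3 in the frame of tray2 between -0.004 and 0.004 m and angle between the x axis of spindle3 and the x axis of tray2, either way round below 0.04 rad and linear speed of spindle3 below 0.02 m/s) or (z of spindle3 in the frame of tray3 between 0.054 and 0.06 m and x of spindle3 in the frame of tray3 between -0.007 and 0.007 m and y of spindle3 in the frame of tray3 between -0.004 and 0.004 m and angle between the x axis of spindle3 and the x axis of tray3, either way round below 0.04 rad and linear speed of spindle3 below 0.02 m/s)) and ((z of spindle4 in the frame of base_tray between 0.054 and 0.06 m and x of spindle4 in the frame of base_tray between -0.007 and 0.007 m and y of spindle4 in the frame of base_tray between -0.004 and 0.004 m and angle between the x axis of spindle4 and the x axis of base_tray, either way round below 0.04 rad and linear speed of spindle4 below 0.02 m/s) or (z of spindle4 in the frame of tray1 between 0.054 and 0.06 m and x of spindle4 in the frame of tray1 between -0.007 and 0.007 m and y of spindle4 in the frame of tray1 between -0.004 and 0.004 m and angle between the x axis of spindle4 and the x axis of tray1, either way round below 0.04 rad and linear speed of spindle4 below 0.02 m/s) or (z of spindle4 in the frame of tray2 between 0.054 and 0.06 m and x of spindle4 in the frame of tray2 between -0.007 and 0.007 m and y of spindle4 in the frame of tray2 between -0.004 and 0.004 m and angle between the x axis of spindle4 and the x axis of tray2, either way round below 0.04 rad and linear speed of spindle4 below 0.02 m/s) or (z of spindle4 in the frame of tray3 between 0.054 and 0.06 m and x of spindle4 in the frame of tray3 between -0.007 and 0.007 m and y of spindle4 in the frame of tray3 between -0.004 and 0.004 m and angle between the x axis of spindle4 and the x axis of tray3, either way round below 0.04 rad and linear speed of spindle4 below 0.02 m/s))); the robot touches nothing.
It fails at once if the paste tin is moved more than 30 mm (distance of paste from where it was at the start of the episode above 0.03 m).
It fails at once if the tape measure is moved more than 30 mm (distance of tape from where it was at the start of the episode above 0.03 m).
It fails at once if the feeler-gauge case is moved more than 30 mm (distance of feeler from where it was at the start of the episode above 0.03 m).
Of spindle1, spindle2, spindle3, spindle4 only 3 to 4 are there at a start; the rules pass over those that are not, and their reading is None.
At some moment in a run one of spindle1, spindle2, spindle3, spindle4 may be knocked a few centimetres aside while the robot is not near it.
It also fails if it takes over 208 s, if anything falls off the work surface, if the arm or the gripper's body presses on something with over 40 N, if the wrist force passes 120 N, or if a joint passes its speed limit or range.

## Working session

There is one attempt and no reset: what is moved stays moved. The work goes in short steps, Python scripts to look and compute and a tool call to move; the robot and the scene stay as the last step left them, time stands still between calls to the robot, and variables do not carry over. Pictures are saved under pics/ and viewed, at most 14 in all, crops included, and the job is handed in when it is done.

Besides the shell and the picture viewer there is one more tool, called after "Call:" as a command line: name --argument value ..., lists and objects as JSON in quotes. drive_tool: Moves the arm, as the interface text tells. Its arguments: {"type":"object","properties":{"motion":{"type":"array","items":{"type":"array"}},"force":{"type":"number"}},"required":["motion"]}

```bash
mkdir -p pics; ls; cat > h.py <<'E'
import numpy as np, cv2, json
from scipy.spatial.transform import Rotation as R
from bench import ctrl
def cam(name, st=None):
    c=ctrl.calibration(name); K=np.array(c["K"]); d=np.array(c["distortion"],float)
    if name=="wrist":
        st=st or ctrl.get_state()
        T=np.eye(4); T[:3,:3]=R.from_rotvec(st["tool_rot"]).as_matrix(); T[:3,3]=st["position"]
        M=T@np.array(c["tool_from_camera"]); return K,d,M[:3,3],M[:3,:3]
    a=np.array(c["attitude"],float)
    Rm=a if a.shape==(3,3) else (R.from_rotvec(a).as_matrix() if a.size==3 else R.from_quat(a).as_matrix())
    return K,d,np.array(c["origin"]),Rm
def rays(cm,px):
    K,d,o,Rm=cm
    u=cv2.undistortPoints(np.array(px,float).reshape(-1,1,2),K,d).reshape(-1,2)
    v=np.c_[u[:,0],-u[:,1],-np.ones(len(u))]@Rm.T
    return o,v/np.linalg.norm(v,axis=1,keepdims=True)
def onz(cm,px,z):
    o,v=rays(cm,px); return o+v*((z-o[2])/v[:,2])[:,None]
def proj(cm,P):
    K,d,o,Rm=cm
    q=(np.atleast_2d(P)-o)@Rm; q=q*[1,-1,-1]
    return cv2.projectPoints(q.reshape(-1,1,3),np.zeros(3),np.zeros(3),K,d)[0].reshape(-1,2)
def snap(name,fn=None):
    st=ctrl.get_state(); im=ctrl.get_image(name)
    if fn: cv2.imwrite(fn,im[:,:,::-1])
    return im,cam(name,st)
E
python3 - <<'E'
from h import *
for n in("side","top","wrist"):
    c=ctrl.calibration(n); print(n,{k:np.round(v,3).tolist() for k,v in c.items()})
    snap(n,f"pics/{n}0.png")
s=ctrl.get_state();print({k:np.round(v,3).tolist() for k,v in s.items()})
E
```

```text
pics
side {'K': [[607.883, 0.0, 321.759], [0.0, 607.883, 240.469], [0.0, 0.0, 1.0]], 'distortion': [-0.146, 0.0, 0.0, 0.0, 0.0], 'origin': [0.599, 1.17, 0.938], 'attitude': [0.015, 1.444, 2.734]}
top {'K': [[553.027, 0.0, 308.908], [0.0, 553.027, 241.986], [0.0, 0.0, 1.0]], 'distortion': [-0.006, 0.0, 0.0, 0.0, 0.0], 'origin': [0.454, -0.031, 1.417], 'attitude': [0.048, -0.051, -1.566]}
wrist {'K': [[352.863, 0.0, 321.801], [0.0, 352.863, 243.267], [0.0, 0.0, 1.0]], 'distortion': [-0.009, 0.0, 0.0, 0.0, 0.0], 'tool_from_camera': [[0.0, 0.967, 0.255, 0.069], [1.0, -0.0, 0.001, -0.0], [0.001, 0.255, -0.967, -0.092], [0.0, 0.0, 0.0, 1.0]]}
{'time': 0.15, 'joint_positions': [1.297, 0.322, -0.07, 1.451, 0.023, 1.371, -0.057], 'qd': [0.002, -0.003, 0.001, -0.006, -0.0, -0.001, -0.0], 'joint_torque': [-0.0, -49.179, -0.405, -31.288, -0.064, 0.04, 0.0], 'position': [0.184, -0.623, 0.291], 'tool_rot': [-3.108, -0.45, 0.0], 'ft_force': [-0.168, 0.875, -0.251], 'torque': [-0.065, 0.05, 0.02], 'grip_force': 0.0, 'grip_width': 0.998}
```

View pics/top0.png

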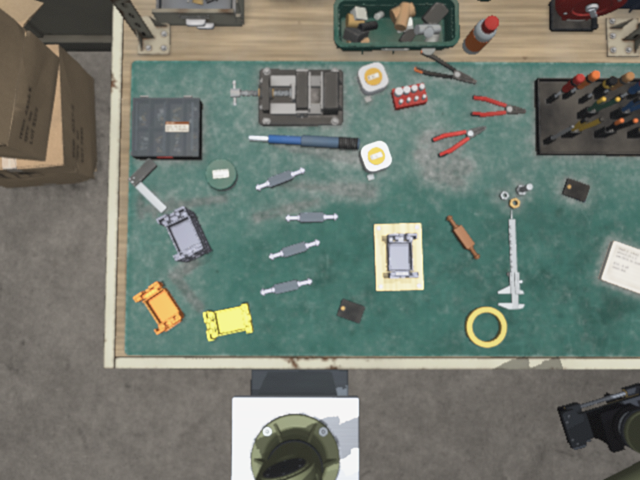

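View pics/side0.png

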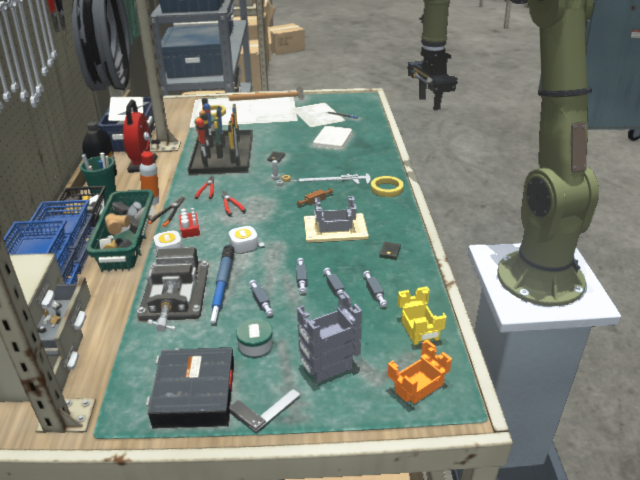

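The top view shows four grey spindles at (280,178), (312,217), (294,249) and (287,287). The grey pile is at (184,234) and the bottom tray on its board at (400,256). Look-alikes to leave alone: the orange tray (158,307), the yellow tray (228,321) and the brown spindle (463,237). By description I choose the grey ones. Next I measure them and make one close crop.

```bash
cat >> h.py <<'E'
def state():
    s=ctrl.get_state(); Rm=R.from_rotvec(s["tool_rot"]).as_matrix()
    return np.array(s["position"]),np.degrees(np.arctan2(Rm[1,0],Rm[0,0])),Rm,s
def plan(xyz,yaw):
    "tool-axis shift (cm) and turn (deg about tool z): turn FIRST then shift, and shift first"
    p,y,Rm,s=state(); d=np.array(xyz)-p
    dy=(yaw-y+180)%360-180
    for lab,a in(("shift-first",y),("after-turn",yaw)):
        a=np.radians(a); print(lab,np.round([100*(d[0]*np.cos(a)+d[1]*np.sin(a)),100*(d[0]*np.sin(a)-d[1]*np.cos(a)),-100*d[2]],2))
    print("az turn",round(-dy,1),"| tilt",np.round(R.from_matrix(Rm.T@np.diag([1,1,1])@R.from_rotvec([np.pi*np.cos(np.radians(y)/2),np.pi*np.sin(np.radians(y)/2),0]).as_matrix()).as_rotvec(degrees=True),2),"now",np.round(p,4),round(y,1),"q7",round(s["joint_positions"][6],2))
E
python3 - <<'E'
from h import *
im=cv2.imread("pics/top0.png"); cm=cam("top")
hsv=cv2.cvtColor(im,cv2.COLOR_BGR2HSV); m=((hsv[...,1]<60)).astype(np.uint8)
for name,(x0,y0,x1,y1) in dict(s1=(250,160,310,196),s2=(280,205,345,230),s3=(262,235,325,264),s4=(255,274,320,300),pile=(150,200,215,270),base=(378,228,420,284)).items():
    k=np.zeros_like(m); k[y0:y1,x0:x1]=m[y0:y1,x0:x1]
    c=max(cv2.findContours(k,0,2)[0],key=cv2.contourArea); r=cv2.minAreaRect(c)
    z=dict(pile=.15,base=.08).get(name,.012)
    b=onz(cm,cv2.boxPoints(r),z); e=[b[1]-b[0],b[2]-b[1]]; l=e[np.argmax([np.linalg.norm(v) for v in e])]
    print(name,cv2.contourArea(c),np.round(b.mean(0)[:2],3),"len",np.round([np.linalg.norm(v) for v in e],3),"yaw",np.round(np.degrees(np.arctan2(l[1],l[0]))%180,1))
cv2.imwrite("pics/crop.png",cv2.resize(im[150:340,130:430],None,fx=2.6,fy=2.6,interpolation=2))
E
```

```text
s1 1542.0 [0.708 0.043] len [0.152 0.091] yaw 90.3
s2 757.5 [ 0.615 -0.033] len [0.148 0.044] yaw 90.2
s3 386.5 [0.524 0.005] len [0.138 0.027] yaw 107.6
s4 388.5 [0.429 0.025] len [0.136 0.026] yaw 103.2
pile 3115.5 [0.55  0.259] len [0.148 0.159] yaw 0.9
base 2255.0 [ 0.506 -0.25 ] len [0.1   0.133] yaw 179.5
```

View pics/crop.png

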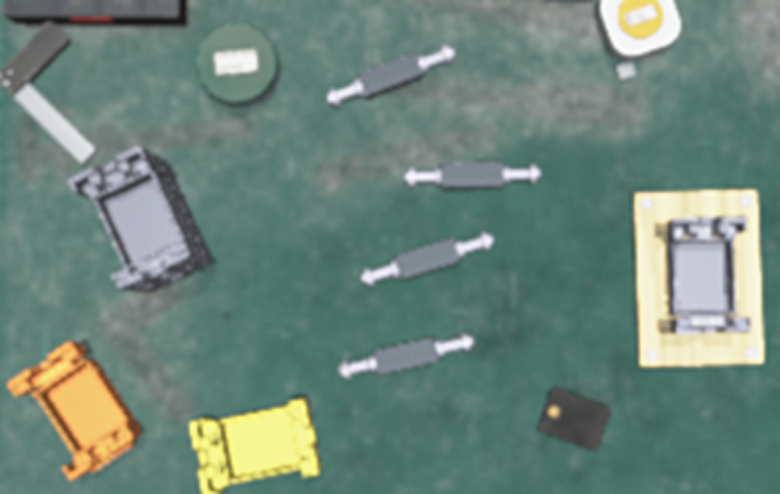

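The crop confirms them: four slim grey spindles, the grey pile at crop (145,220), the paste tin at (237,63) and the bottom tray at (700,275). I'm setting out towards the bottom tray.

```bash
python3 -c "
from h import *
plan([.53,-.25,.33],0)"
```

```text
shift-first [ 43.73 -25.95  -3.86]
after-turn [ 34.56 -37.3   -3.86]
az turn 16.5 | tilt [-0.09  0.01 -0.  ] now [ 0.1844 -0.623   0.2914] 16.5 q7 -0.06
```

Call:
drive_tool --motion '[[[0,0,-1],[0,0,8.2],1],[[0,0,-3],[0,0,8.2],1],[[3.5,-3.7,0],[0,0,0],1],[[3.5,-3.7,0],[0,0,0],1],[[3.5,-3.7,0],[0,0,0],1],[[3.5,-3.7,0],[0,0,0],1],[[3.5,-3.7,0],[0,0,0],1],[[3.5,-3.7,0],[0,0,0],1],[[3.5,-3.7,0],[0,0,0],1],[[3.5,-3.7,0],[0,0,0],1],[[3.5,-3.7,0],[0,0,0],1],[[3,-4,0],[0,0,0],1]]'

```text
time: 1.65
position: [0.5298, -0.2485, 0.3319]
tool_rot: [-3.142, -0.002, 0.0]
ft_force: [0.5, -0.3, 0.6]
grip_width: 0.998
grip_force: 0.0
```

```bash
python3 -c "
from h import *
snap('wrist','pics/w1.png')
plan([.53,-.25,.33],0)"
```

```text
shift-first [-0.42  0.99  0.2 ]
after-turn [-0.41  1.    0.2 ]
az turn 0.7 | tilt [-0.31 -0.18  0.  ] now [ 0.5341 -0.24    0.332 ] 0.7 q7 -1.23
```

View pics/w1.png

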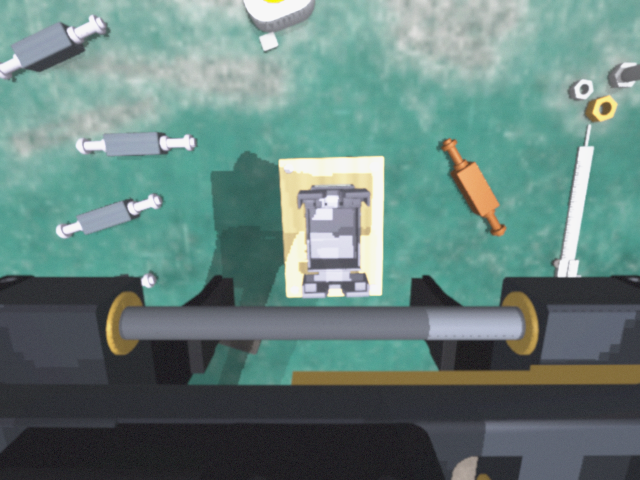

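The wrist view shows the bottom tray at (335,240) on its board, with the spindles to the left. I take a settled frame, fit the board, and zoom in to find the label end.

```bash
python3 - <<'E'
from h import *
im,cm=snap('wrist','pics/w2.png')
hsv=cv2.cvtColor(im,cv2.COLOR_RGB2HSV)
m=cv2.inRange(hsv,(15,40,150),(35,255,255)); m[300:]=0; m[:130]=0;m[:,:250]=0;m[:,430:]=0
h=cv2.convexHull(np.vstack([c for c in cv2.findContours(m,0,2)[0] if cv2.contourArea(c)>30]))
b=onz(cm,h[:,0,:],.012); r=cv2.minAreaRect((b[:,:2]*1000).astype(np.float32)); print("board",r)
t=cam('top'); tt=cv2.imread('pics/top0.png')
m=cv2.inRange(cv2.cvtColor(tt,cv2.COLOR_BGR2HSV),(15,40,150),(35,255,255)); m[:215]=0;m[300:]=0;m[:,:365]=0;m[:,430:]=0
h=cv2.convexHull(np.vstack([c for c in cv2.findContours(m,0,2)[0] if cv2.contourArea(c)>30]))
b=onz(t,h[:,0,:],.012); print("board top",cv2.minAreaRect((b[:,:2]*1000).astype(np.float32)))
c=cv2.resize(im[150:310,260:400],(560,600),interpolation=2)[:,:,::-1]; 
s=cv2.imread('pics/side0.png'); 
cv2.imwrite('pics/w2c.png',np.hstack([cv2.resize(c,(420,480)),cv2.resize(s[185:245,290:370],(360,270),interpolation=2)[:, :] if 0 else cv2.resize(s[180:260,300:360],(360,480),interpolation=2)]))
plan([.53,-.25,.33],0)
E
```

```text
board ((507.3648681640625, -259.219970703125), (167.88136291503906, 118.78885650634766), 1.241309404373169)
board top ((506.5033264160156, -260.8711242675781), (171.46221923828125, 121.9839859008789), 1.6228346824645996)
shift-first [-0.26  0.76  0.2 ]
after-turn [-0.25  0.77  0.2 ]
az turn 0.7 | tilt [-0.24 -0.1   0.  ] now [ 0.5325 -0.2423  0.332 ] 0.7 q7 -1.23
```

View pics/w2c.png

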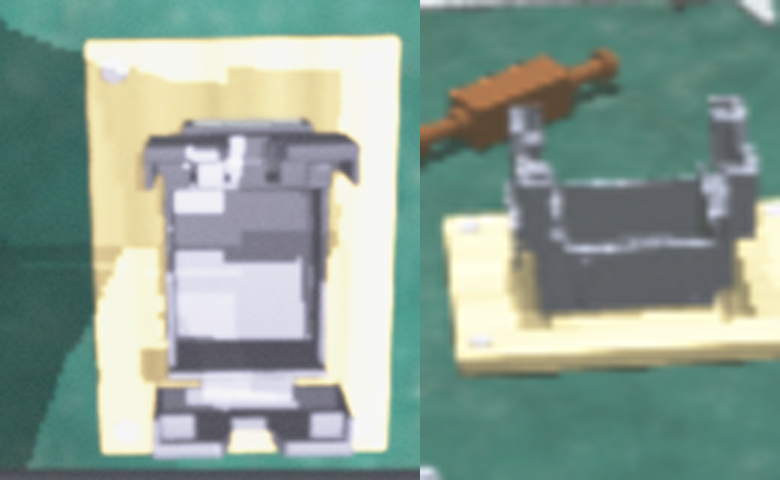

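The label lip is at the top of the crop, at (245,125), which is the world +x end, and the corner ledges are at the bottom. So the base tray is at (0.507,-0.260) with yaw about 1.4°. First comes a spindle for the bottom tray: s3.

```bash
cat >> h.py <<'E'
def spindle(near,z=.012,name="wrist",rad=.09,im=None,cm=None):
    "block/shaft blob nearest to a world xy: centre and yaw"
    if im is None: im,cm=snap(name)
    hsv=cv2.cvtColor(im,cv2.COLOR_RGB2HSV); m=(hsv[...,1]<60).astype(np.uint8)*255
    vv,uu=np.mgrid[0:480,0:640]; W=onz(cm,np.c_[uu.ravel(),vv.ravel()],z).reshape(480,640,3)
    m[np.hypot(W[...,0]-near[0],W[...,1]-near[1])>rad]=0
    m=cv2.morphologyEx(m,cv2.MORPH_OPEN,np.ones((3,3)))
    c=max(cv2.findContours(m,0,2)[0],key=cv2.contourArea)
    P=onz(cm,c[:,0,:],z)[:,:2]*1000; r=cv2.minAreaRect(P.astype(np.float32))
    b=cv2.boxPoints(r); e=[b[1]-b[0],b[2]-b[1]]; l=max(e,key=np.linalg.norm)
    print("spindle",np.round(r[0],1),"size",np.round(sorted(r[1]),1),"yaw",round(np.degrees(np.arctan2(l[1],l[0]))%180,1))
E
python3 -c "
from h import *
plan([.524,.005,.2],107.6)
t=cam('top'); print(onz(t,[[184,236]],.12))"
```

```text
shift-first [ -0.54 -24.74  13.2 ]
after-turn [23.83  6.67 13.2 ]
az turn -106.9 | tilt [-0.24 -0.1   0.  ] now [ 0.5325 -0.2423  0.332 ] 0.7 q7 -1.23
[[0.54839566 0.26067312 0.12      ]]
```

Call:
drive_tool --motion '[[[0,-5,0],[0,0,0],1],[[0,-5,2],[0,0,0],1],[[0,-5,3],[0,0,0],1],[[0,-5,4],[0,0,0],1],[[-0.5,-5,4],[0,0,0],1],[[0,0,0],[0,0,-10],1],[[0,0,0],[0,0,-10],1],[[0,0,0],[0,0,-10],1],[[0,0,0],[0,0,-10],1],[[0,0,0],[0,0,-10],1],[[0,0,0],[0,0,-10],1],[[0,0,0],[0,0,-10],1]]'

```text
time: 3.25
position: [0.5233, -0.0028, 0.204]
tool_rot: [-2.567, -1.811, 0.001]
ft_force: [0.7, -0.3, 0.2]
grip_width: 0.999
grip_force: 0.0
```

Call:
drive_tool --motion '[[[0,0,0],[0,0,-10],1],[[0,0,0],[0,0,-10],1],[[0,0,0],[0,0,-10],1],[[0,0,0],[0,0,-7],1],[[0,0,0],[0,0,0],1],[[0,0,0],[0,0,0],1]]'

```text
time: 4.0
position: [0.5235, -0.0026, 0.2041]
tool_rot: [-1.87, -2.525, 0.0]
ft_force: [-0.3, -0.3, -1.4]
grip_width: 0.998
grip_force: 0.0
```

```bash
python3 -c "
from h import *
im,cm=snap('wrist','pics/w3.png')
spindle([.524,.005],im=im,cm=cm)
plan([.524,.005,.2],107.6)"
```

```text
spindle [569.  -31.7] size [ 63.8 170.7] yaw 50.8
shift-first [0.7  0.26 0.42]
after-turn [0.7  0.27 0.42]
az turn -0.6 | tilt [-0.01  0.01 -0.  ] now [ 0.5236 -0.0025  0.2042] 107.0 q7 0.15
```

View pics/w3.png

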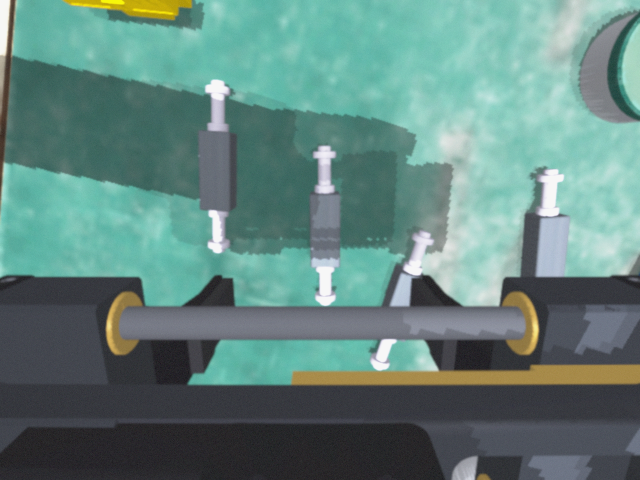

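Spindle s3 is clear between the fingers at (325,228). I mask out the gripper body and measure.

```bash
sed -i 's/^    m\[np.hypot/    if name=="wrist": m[275:,:236]=0; m[275:,412:]=0; m[304:]=0\n    m[np.hypot/' h.py
python3 -c "
from h import *
im=cv2.imread('pics/w3.png')[:,:,::-1].copy(); cm=cam('wrist')
spindle([.524,.005],im=im,cm=cm,rad=.08)
spindle([.43,.025],im=im,cm=cm,rad=.08)
plan([.524,.005,.073],107.6)"
```

```text
spindle [523.4   5.4] size [ 25.1 133. ] yaw 107.7
spindle [428.2  24.6] size [ 30.  134.7] yaw 103.5
shift-first [ 0.7   0.26 13.12]
after-turn [ 0.7   0.27 13.12]
az turn -0.6 | tilt [-0.01  0.01 -0.  ] now [ 0.5236 -0.0025  0.2042] 107.0 q7 0.15
```

Call:
drive_tool --motion '[[[0.8,0.2,3],[0,0,-0.7],1],[[0,0,4],[0,0,0],1],[[0,0,3],[0,0,0],1],[[0,0,2],[0,0,0],1],[[0,0,1.1],[0,0,0],1],[[0,0,0],[0,0,0],1],[[0,0,0],[0,0,0],-1],[[0,0,0],[0,0,0],-1],[[0,0,0],[0,0,0],-1],[[0,0,0],[0,0,0],-1],[[0,0,0],[0,0,0],-1],[[0,0,0],[0,0,0],-1]]' --force 30

```text
time: 5.55
position: [0.5231, 0.0059, 0.0732]
tool_rot: [-1.851, -2.538, 0.0]
ft_force: [-0.3, -0.1, 0.4]
grip_width: 0.402
grip_force: 0.0
```

```bash
python3 -c "
from h import *
plan([.507,-.26,.22],181.4)"
```

```text
shift-first [-24.83  -9.66 -14.68]
after-turn [  2.26 -26.54 -14.68]
az turn -73.6 | tilt [-0.01  0.   -0.  ] now [0.5231 0.0059 0.0732] 107.8 q7 0.02
```

Call:
drive_tool --motion '[[[0,0,0],[0,0,0],-1],[[0,0,0],[0,0,0],-1],[[0,0,0],[0,0,0],-1],[[0,0,-2],[0,0,0],-1],[[0,0,-4],[0,0,0],-1],[[0,0,-4.7],[0,0,0],-1],[[0,0,-4],[0,0,-9.6],-1],[[0,0,0],[0,0,-10],-1],[[0,0,0],[0,0,-10],-1],[[0,0,0],[0,0,-10],-1],[[0,0,0],[0,0,-10],-1],[[0,0,0],[0,0,-10],-1]]'

```text
time: 7.05
position: [0.5231, 0.0062, 0.2214]
tool_rot: [0.335, 3.123, -0.001]
ft_force: [0.0, -1.5, -1.7]
grip_width: 0.272
grip_force: 30.0
```

Call:
drive_tool --motion '[[[0,0,0],[0,0,-10],-1],[[0,-3,0],[0,0,-4],-1],[[0,-4.5,0],[0,0,0],-1],[[0,-4.5,0],[0,0,0],-1],[[0,-4.5,0],[0,0,0],-1],[[0,-4,0],[0,0,0],-1],[[0,-3,0],[0,0,0],-1],[[2.3,-3,0],[0,0,0],-1],[[0,0,0],[0,0,0],-1],[[0,0,0],[0,0,0],-1],[[0,0,0],[0,0,0],-1]]'

```text
time: 8.43
position: [0.5052, -0.2581, 0.2209]
tool_rot: [-0.042, 3.141, 0.0]
ft_force: [-0.3, 0.0, -2.2]
grip_width: 0.27
grip_force: 30.0
```

```bash
python3 -c "
from h import *
snap('wrist','pics/w4.png'); snap('side','pics/s4.png')
plan([.507,-.26,.22],181.4)"
```

```text
shift-first [-0.19 -0.17  0.06]
after-turn [-0.19 -0.17  0.06]
az turn 0.1 | tilt [-0.    0.02 -0.  ] now [ 0.5051 -0.2584  0.2206] -178.5 q7 1.88
```

View pics/w4.png

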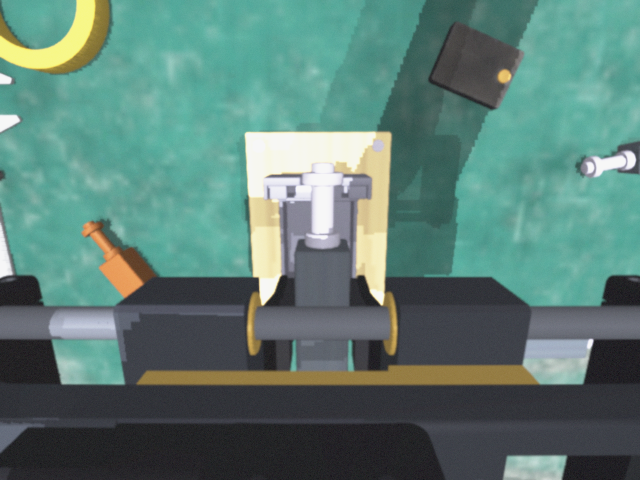

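The spindle is held and hangs over the tray. I measure the lateral centre from the board edges and the end wall in this view.

```bash
python3 -c "
from h import *
cm=cam('wrist')
print('board corners',np.round(onz(cm,[[246,132],[391,132]],.012),4))
im=cv2.imread('pics/w4.png'); hsv=cv2.cvtColor(im,cv2.COLOR_BGR2HSV)
m=cv2.inRange(hsv,(15,40,120),(35,255,255))
for v in(140,150,160,215,230,245,260):
  u=np.where(m[v,235:400])[0]+235; a=onz(cm,[[u[0],v],[u[-1],v]],.012); print(v,u[0],u[-1],np.round(a.mean(0)[:2],4),np.round(a[:,1],4))
print('wall ends',np.round(onz(cm,[[265,178],[372,178]],.086),4))
p,y,Rm,s=state(); e=onz(cm,[[322,164]],p[2]-.061); print('spindle tip',e,'tool xy of tip',Rm.T@(e[0]-p))
cv2.imwrite('pics/c4.png',cv2.resize(im[120:270,235:405],None,fx=4,fy=4,interpolation=2))
"
```

```text
board corners [[ 0.4225 -0.3217  0.012 ]
 [ 0.4193 -0.2037  0.012 ]]
140 245 391 [ 0.4272 -0.263 ] [-0.3227 -0.2032]
150 364 390 [ 0.4338 -0.2141] [-0.2249 -0.2034]
160 359 390 [ 0.4419 -0.2157] [-0.2286 -0.2028]
215 250 387 [ 0.4894 -0.261 ] [-0.3202 -0.2019]
230 251 386 [ 0.5027 -0.2607] [-0.3197 -0.2018]
245 251 386 [ 0.5163 -0.2604] [-0.32   -0.2008]
260 252 385 [ 0.5301 -0.2601] [-0.3195 -0.2007]
wall ends [[ 0.453  -0.2953  0.086 ]
 [ 0.4513 -0.2275  0.086 ]]
spindle tip [[ 0.44054705 -0.25964571  0.15959043]] tool xy of tip [0.06455718 0.00042416 0.06097747]
```

View pics/c4.png

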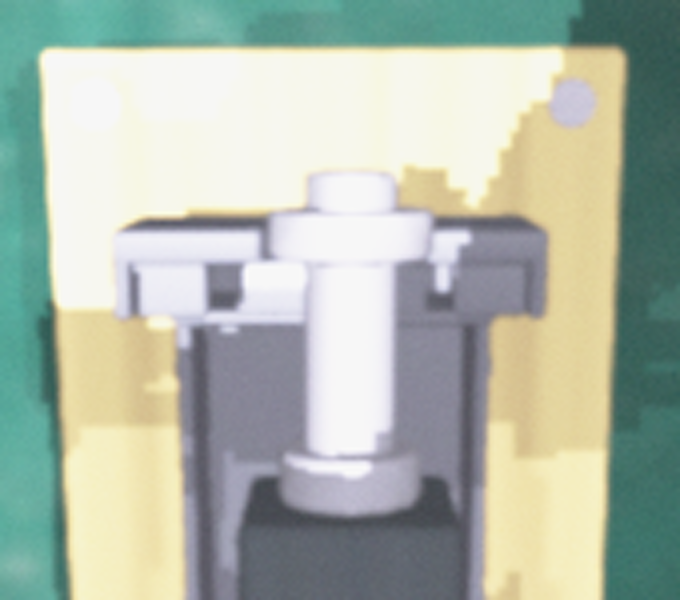

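Call:
drive_tool --motion '[[[0,-0.2,2],[0,0,0],-1],[[0,0,3],[0,0,0],-1],[[0,0,2],[0,0,0],-1],[[0,0,1],[0,0,0],-1],[[0,0,0.9],[0,0,0],-1],[[0,0,0],[0,0,0],-1],[[0,0,0],[0,0,0],-1]]'

```text
time: 9.4
position: [0.505, -0.2617, 0.1319]
tool_rot: [-0.038, 3.141, -0.001]
ft_force: [0.1, 0.3, -1.7]
grip_width: 0.272
grip_force: 30.0
```

```bash
python3 -c "
from h import *
s=state()[3]; print(np.round(s['ft_force'],1),np.round(s['position'],4)); snap('side','pics/s5.png')
im=cv2.imread('pics/s5.png'); cv2.imwrite('pics/s5c.png',cv2.resize(im[150:260,280:390],None,fx=4,fy=4,interpolation=2))
plan([.548,.261,.36],207)"
```

```text
[ 0.1  0.3 -1.7] [ 0.505  -0.2617  0.1319]
shift-first [ -5.57  52.15 -22.8 ]
after-turn [-27.57  44.62 -22.8 ]
az turn -25.6 | tilt [-0.05  0.05 -0.  ] now [ 0.5049 -0.2617  0.132 ] -178.6 q7 1.82
```

Call:
drive_tool --motion '[[[0,0,0.15],[0,0,0],-1],[[0,0,0],[0,0,0],-0.2],[[0,0,0],[0,0,0],-0.2],[[0,0,0],[0,0,0],-0.2],[[0,0,0],[0,0,0],-0.2],[[0,0,-3],[0,0,0],-0.2],[[0,0,-4],[0,0,0],-0.2],[[0,0,-4],[0,0,0],-0.2],[[0,0,-4],[0,0,0],-0.2],[[0,0,0],[0,0,0],1],[[0,0,0],[0,0,0],1]]'

```text
time: 10.82
position: [0.5042, -0.2614, 0.2792]
tool_rot: [0.038, -3.141, -0.0]
ft_force: [0.5, 1.2, -0.4]
grip_width: 0.548
grip_force: 0.0
```

```bash
python3 -c "
from h import *
im,cm=snap('wrist','pics/w6.png')
spindle([.505,-.261],z=.069,im=im,cm=cm,rad=.085)
cv2.imwrite('pics/w6c.png',cv2.resize(im[100:320,220:420,::-1],None,fx=2.7,fy=2.7,interpolation=2))
plan([.548,.261,.38],207)"
```

```text
spindle [ 497.1 -261.7] size [130.3 148.5] yaw 1.4
shift-first [ -5.67  52.11 -10.14]
after-turn [-27.64  44.54 -10.14]
az turn -25.6 | tilt [ 0.05 -0.1  -0.  ] now [ 0.504  -0.2613  0.2786] -178.6 q7 1.91
```

View pics/w6c.png

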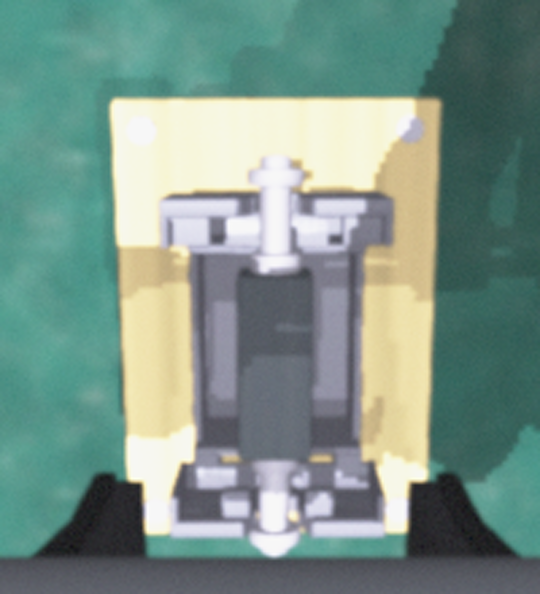

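The spindle sits in both slots, and the ledge pattern confirms the base orientation. Next, the pile.

Call:
drive_tool --motion '[[[0,2,-4],[0,0,0],1],[[0,5,-4],[0,0,0],1],[[0,5,-2],[0,0,0],1],[[-1,5,0],[0,0,0],1],[[-1,5,0],[0,0,0],1],[[-1,5,0],[0,0,0],1],[[-1,5,0],[0,0,0],1],[[-1,5,0],[0,0,0],1],[[-0.7,5,0],[0,0,0],1],[[0,5,0],[0,0,0],1],[[0,5,0],[0,0,0],1]]'

```text
time: 12.25
position: [0.5488, 0.2596, 0.377]
tool_rot: [0.038, -3.139, 0.001]
ft_force: [0.6, -1.5, -0.1]
grip_width: 1.0
grip_force: 0.0
```

Call:
drive_tool --motion '[[[0,0,0],[0,0,-8.6],1],[[0,0,0],[0,0,-8.5],1],[[0,0,0],[0,0,-8.5],1],[[0,0,0],[0,0,0],1],[[0,0,0],[0,0,0],1]]'

```text
time: 12.88
position: [0.5489, 0.2583, 0.378]
tool_rot: [0.729, -3.054, 0.0]
ft_force: [0.4, 0.1, 0.2]
grip_width: 1.0
grip_force: 0.0
```

```bash
python3 -c "
from h import *
im,cm=snap('wrist','pics/w7.png')
plan([.548,.261,.38],207)"
```

```text
shift-first [-0.04  0.28 -0.18]
after-turn [-0.04  0.28 -0.18]
az turn -0.1 | tilt [ 0.   -0.05 -0.  ] now [0.5489 0.2584 0.3782] -153.1 q7 1.3
```

View pics/w7.png

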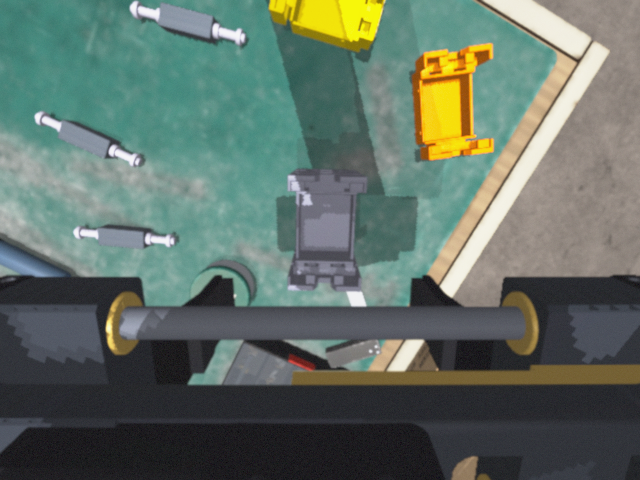

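The pile's top tray is at (327,230), between the fingers. I measure the end-wall corners and zoom in to find the label end.

```bash
python3 -c "
from h import *
im=cv2.imread('pics/w7.png')
cv2.imwrite('pics/w7c.png',cv2.resize(im[160:300,270:385],None,fx=5,fy=4.25,interpolation=2))
"
```

```text
(no output)
```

View pics/w7c.png

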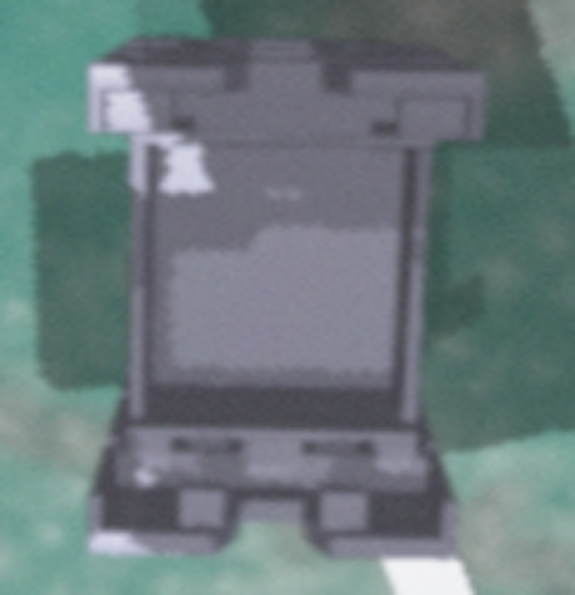

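```bash
cat >> h.py <<'E'
def quad(px,z,cm=None):
    "4 rim corners: far-left, far-right, near-left, near-right"
    w=onz(cm or cam('wrist'),px,z)[:,:2]; f=(w[0]+w[1])/2; n=(w[2]+w[3])/2
    print("centre",np.round((f+n)/2,4),"len",round(np.linalg.norm(f-n),4),"widths",np.round([np.linalg.norm(w[0]-w[1]),np.linalg.norm(w[2]-w[3])],4),
     "yaw(len)",np.round(np.degrees(np.arctan2(*(f-n)[::-1])),1),"yaw(ends)",[np.round(np.degrees(np.arctan2(*(a)[::-1]))+90,1) for a in (w[1]-w[0],w[3]-w[2])])
    return (f+n)/2
E
python3 -c "
from h import *
c=lambda u,v:[270+u/5,160+v/4.25]
quad([c(90,65),c(487,70),c(90,550),c(455,555)],.158)
# side wall tops z=.118
quad([c(137,150),c(428,150),c(137,415),c(418,415)],.118)
plan([.548,.261,.163],207)"
```

```text
centre [0.5515 0.2648] len 0.1068 widths [0.0693 0.0694] yaw(len) -154.5 yaw(ends) [np.float64(206.0), np.float64(205.9)]
centre [0.5523 0.2657] len 0.0651 widths [0.0581 0.0587] yaw(len) -153.8 yaw(ends) [np.float64(206.9), np.float64(206.9)]
shift-first [-0.04  0.28 21.52]
after-turn [-0.04  0.28 21.52]
az turn -0.1 | tilt [ 0.   -0.05 -0.  ] now [0.5489 0.2584 0.3782] -153.1 q7 1.3
```

```bash
python3 -c "
from h import *
plan([.552,.265,.163],206.2)"
```

```text
shift-first [-0.58  0.45 21.52]
after-turn [-0.57  0.46 21.52]
az turn 0.7 | tilt [ 0.   -0.05 -0.  ] now [0.5489 0.2584 0.3782] -153.1 q7 1.3
```

Call:
drive_tool --motion '[[[-0.6,0.5,3],[0,0,0.7],1],[[0,0,5],[0,0,0],1],[[0,0,5],[0,0,0],1],[[0,0,4],[0,0,0],1],[[0,0,2.5],[0,0,0],1],[[0,0,2],[0,0,0],1],[[0,0,0],[0,0,0],1],[[0,0,0],[0,0,0],-1],[[0,0,0],[0,0,0],-1],[[0,0,0],[0,0,0],-1],[[0,0,0],[0,0,0],-1],[[0,0,0],[0,0,0],-1]]' --force 30

```text
time: 14.42
position: [0.5526, 0.2655, 0.1644]
tool_rot: [-0.713, 3.058, -0.001]
ft_force: [0.0, -0.4, 4.1]
grip_width: 0.689
grip_force: 29.9
```

Call:
drive_tool --motion '[[[0,0,0],[0,0,0],-1],[[0,0,-1],[0,0,0],-1],[[0,0,-1.5],[0,0,0],-1],[[0,0,-2],[0,0,0],-1],[[0,0,-4],[0,0,0],-1],[[0,0,-4],[0,0,0],-1],[[0,0,-4],[0,0,0],-1],[[0,0,0],[0,0,0],-1]]'

```text
time: 15.42
position: [0.5526, 0.2674, 0.3334]
tool_rot: [-0.714, 3.053, 0.003]
ft_force: [-0.5, -0.1, -2.7]
grip_width: 0.691
grip_force: 29.9
```

```bash
python3 -c "
from h import *
im,cm=snap('wrist','pics/w8.png'); s=cv2.imread('pics/w8.png')
im2,_=snap('side'); 
cv2.imwrite('pics/w8c.png',np.hstack([cv2.resize(s[130:330],(512,160*1)) if 0 else cv2.resize(s,(440,330)),cv2.resize(im2[150:400,250:450,::-1],(264,330))]))
plan([.506,-.2605,.35],1.4)"
```

```text
shift-first [ 27.43 -45.15  -2.08]
after-turn [-5.86 52.51 -2.08]
az turn -155.1 | tilt [-0.02  0.02 -0.  ] now [0.5518 0.2658 0.3292] -153.7 q7 1.27
```

View pics/w8c.png

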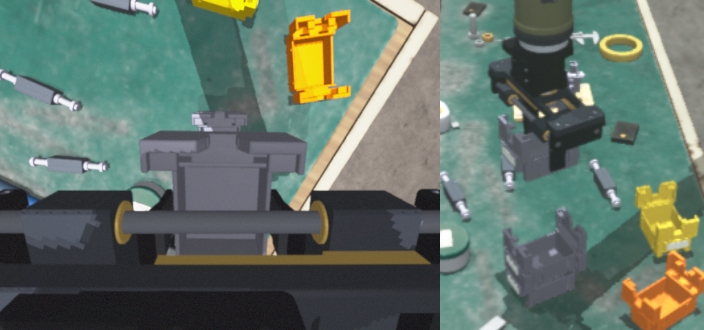

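Only tray3 came up, and its label faces the robot-far (+x) side as expected. I carry it and turn it by 205°.

Call:
drive_tool --motion '[[[2,-3,-1],[0,0,0],-1],[[2.8,-4.6,-1],[0,0,0],-1],[[2.8,-4.7,0],[0,0,0],-1],[[2.8,-4.7,0],[0,0,0],-1],[[2.8,-4.7,0],[0,0,0],-1],[[2.8,-4.7,0],[0,0,0],-1],[[2.8,-4.7,0],[0,0,0],-1],[[2.8,-4.7,0],[0,0,0],-1],[[2.8,-4.7,0],[0,0,0],-1],[[2.6,-4,0],[0,0,0],-1],[[0.4,-0.7,0],[0,0,10],-1],[[0,0,0],[0,0,10],-1]]'

```text
time: 17.02
position: [0.5053, -0.2624, 0.3467]
tool_rot: [0.159, -3.135, -0.004]
ft_force: [0.2, 1.0, -2.1]
grip_width: 0.685
grip_force: 29.9
```

Call:
drive_tool --motion '[[[0,0,0],[0,0,10],-1],[[0,0,0],[0,0,10],-1],[[0,0,0],[0,0,10],-1],[[0,0,0],[0,0,10],-1],[[0,0,0],[0,0,10],-1],[[0,0,0],[0,0,10],-1],[[0,0,0],[0,0,10],-1],[[0,0,0],[0,0,10],-1],[[0,0,0],[0,0,10],-1],[[0,0,0],[0,0,10],-1],[[0,0,0],[0,0,10],-1],[[0,0,0],[0,0,10],-1]]'

```text
time: 18.52
position: [0.5058, -0.2606, 0.3469]
tool_rot: [-2.633, -1.709, 0.002]
ft_force: [0.2, 0.3, -2.3]
grip_width: 0.685
grip_force: 29.9
```

Call:
drive_tool --motion '[[[0,0,0],[0,0,10],-1],[[0,0,0],[0,0,10],-1],[[0,0,0],[0,0,10],-1],[[0,0,0],[0,0,10],-1],[[0,0,0],[0,0,10],-1],[[0,0,0],[0,0,10],-1],[[0,0,0],[0,0,5],-1],[[0,0,0],[0,0,0],-1],[[0,0,0],[0,0,0],-1],[[0,0,0],[0,0,0],-1]]'

```text
time: 19.77
position: [0.5065, -0.2609, 0.3485]
tool_rot: [-3.141, -0.037, 0.001]
ft_force: [-0.6, -0.2, -1.5]
grip_width: 0.687
grip_force: 29.9
```

```bash
python3 -c "
from h import *
im,cm=snap('wrist','pics/w9.png')
plan([.506,-.2605,.35],1.4)"
```

```text
shift-first [-0.05 -0.04 -0.14]
after-turn [-0.05 -0.04 -0.14]
az turn -0.1 | tilt [-0.01  0.02 -0.  ] now [ 0.5065 -0.2609  0.3486] 1.3 q7 -1.19
```

View pics/w9.png

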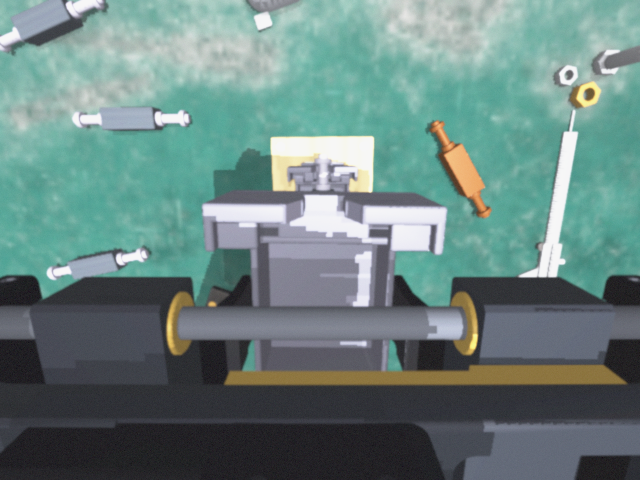

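Tray3 hangs squarely in the grip and the base is visible below. I work out the tray's offset in the tool frame from its far rim edge.

```bash
cat >> h.py <<'E'
def toolpt(px,dz):
    "pixels -> tool coords (mm) on plane dz (m) ahead of TCP (wrist cam)"
    c=ctrl.calibration("wrist"); M=np.array(c["tool_from_camera"])
    cm=(np.array(c["K"]),np.array(c["distortion"],float),M[:3,3],M[:3,:3])
    o,v=rays(cm,px); return np.round((o+v*((dz-o[2])/v[:,2])[:,None])*1000,1)
E
python3 -c "
from h import *
print(toolpt([[204,208],[443,208],[222,192],[430,192]],.004))
g=cv2.cvtColor(cv2.imread('pics/w9.png'),cv2.COLOR_BGR2GRAY)
for u in(230,260,380,410): print(u,g[184:226,u])
print(g[212,195:215],g[212,434:452])
"
```

```text
[[ 53.8 -32.7   4. ]
 [ 53.8  33.1   4. ]
 [ 58.2 -27.4   4. ]
 [ 58.2  29.1   4. ]]
230 [ 95  96  95  94  95  97  98 100  95  94  97  96  98  96  93  98  93 101
 106 136 184 213 228 237 240 239 238 237 235 235 235 235 234 234 233 230
 222 196 154 149 162 165]
260 [ 92  91  91  97  96  95  99 101  97  95  96  96  96  97  97  97  96  96
  96 119 166 208 227 239 242 242 242 242 241 240 239 238 237 235 235 234
 227 214 175 135 124 123]
380 [160 155 154 149 147 146 143 134 115 105  95  94  97  96  95  96  94  92
  93  93 104 134 185 222 238 243 244 245 244 243 243 242 242 242 240 240
 239 235 226 204 162 136]
410 [132 132 131 131 132 135 132 130 117 105  98  99  96  96  98  95  94  96
  99  96 100 120 162 201 225 239 243 243 242 242 242 242 242 240 239 239
 237 234 229 218 209 225]
[132 132 132 132 135 132 135 161 202 229 234 234 235 235 235 235 235 235
 235 235] [241 241 241 241 241 240 240 239 240 240 236 224 196 159 141 139 139 139]
```

```bash
python3 -c "
from h import *
g=cv2.cvtColor(cv2.imread('pics/w9.png'),cv2.COLOR_BGR2GRAY)
for u in(296,304,344,352): print(u,g[154:186,u])
for v in(168,172,176): print(v,g[v,280:300],g[v,346:366])
cm=cam('wrist')
print(onz(cm,[[300,166],[348,166],[289,172],[357,172]],.086))
g=cv2.cvtColor(cv2.imread('pics/w6.png'),cv2.COLOR_BGR2GRAY)
for u in(290,355): print(u,g[160:186,u])
for v in(176,180): print(v,g[v,270:295],g[v,350:375])
"
```

```text
296 [247 246 241 234 232 233 234 233 233 233 230 215 151 141 163 170 167 162
 149 144 144 159 178 177 173 169 166 159 150 155 152 159]
304 [247 246 240 229 229 229 228 225 202 167 152 131 117 142 165 172 167 161
 149 146 146 144 145 144 135 125 119 117 126 133 128 138]
344 [246 246 246 246 246 246 246 245 234 215 192 152 166 229 244 245 243 239
 225 217 171 155 178 178 169 167 164 165 157 144 123 122]
352 [247 247 247 247 247 247 247 247 247 247 246 237 200 234 244 245 243 234
 173 116 107 102 105 118 156 205 226 230 232 232 232 232]
168 [225 224 224 223 225 224 211 189 172 164 164 167 165 165 166 165 163 164
 166 166] [244 244 244 245 244 244 244 244 244 244 244 242 244 245 245 246 247 247
 247 247]
172 [227 226 225 224 224 221 205 177 162 148 142 139 143 149 151 151 149 150
 151 151] [225 224 219 201 185 180 173 171 188 225 233 220 218 224 228 229 232 233
 233 234]
176 [227 225 224 223 223 220 209 181 157 142 112  97 117 149 165 172 178 182
 181 181] [175 175 167 150 135 127 105  97 137 200 218 214 218 223 228 231 233 233
 234 234]
[[ 0.5598798  -0.23749279  0.086     ]
 [ 0.56098436 -0.28467972  0.086     ]
 [ 0.55382945 -0.22667381  0.086     ]
 [ 0.55540207 -0.29380713  0.086     ]]
290 [243 243 243 243 243 243 243 243 243 243 237 194 125 141 205 228 230 225
 221 213 207 225 229 230 229 227]
355 [243 243 244 244 244 244 243 243 243 239 198 123  98 122 162 179 179 170
 156 126 120 128 130 127 127 126]
176 [245 245 245 245 245 245 244 243 235 227 228 229 229 229 229 230 228 230
 227 229 230 229 229 229 231] [225 224 225 224 217 179 140 130 128 131 131 128 129 127 130 142 172 185
 191 192 193 190 190 190 188]
180 [245 245 245 245 245 245 244 243 235 217 211 198 187 195 205 208 206 206
 209 206 207 206 207 208 206] [204 195 159 129 120 120 118 114 117 117 113 109 104 116 123 138 170 185
 190 190 193 191 193 190 189]
```

Call:
drive_tool --motion '[[[0,-0.1,4],[0,0,0],-1],[[0,0,5],[0,0,0],-1],[[0,0,5],[0,0,0],-1],[[0,0,2.5],[0,0,0],-1],[[0,0,1],[0,0,0],-1],[[0,0,0.4],[0,0,0],-1],[[0,0,0],[0,0,0],-1],[[0,0,0],[0,0,0],-1]]'

```text
time: 20.82
position: [0.5072, -0.2602, 0.1711]
tool_rot: [3.14, 0.035, 0.003]
ft_force: [-0.0, -0.8, -1.4]
grip_width: 0.688
grip_force: 29.9
```

```bash
python3 -c "
from h import *
plan([.506,-.260,.1624],1.4); print(state()[3]['ft_force'])"
```

```text
shift-first [-0.12 -0.02  0.87]
after-turn [-0.12 -0.03  0.87]
az turn -0.1 | tilt [ 0.08 -0.1  -0.  ] now [ 0.5072 -0.2602  0.1711] 1.3 q7 -1.26
[-0.0056586  -0.82629701 -1.40572359]
```

Call:
drive_tool --motion '[[[-0.1,0,0.3],[0,0,0],-1],[[0,0,0.2],[0,0,0],-1],[[0,0,0.2],[0,0,0],-1],[[0,0,0.1],[0,0,0],-1],[[0,0,0],[0,0,0],-1],[[0,0,0],[0,0,0],-1]]'

```text
time: 21.58
position: [0.5056, -0.26, 0.1624]
tool_rot: [3.141, 0.035, -0.0]
ft_force: [-2.9, 0.1, 5.6]
grip_width: 0.689
grip_force: 29.9
```

Call:
drive_tool --motion '[[[0,0,0],[0,0,0],0.9],[[0,0,0],[0,0,0],0.9],[[0,0,0],[0,0,0],0.9],[[0,0,0],[0,0,0],0.9],[[0,0,-4],[0,0,0],1],[[0,0,-5],[0,0,0],1],[[0,0,-5],[0,0,0],1],[[0,0,-5],[0,0,0],1],[[0,0,0],[0,0,0],1],[[0,0,0],[0,0,0],1]]'

```text
time: 22.82
position: [0.5054, -0.2599, 0.3512]
tool_rot: [-3.141, -0.035, 0.001]
ft_force: [0.4, 0.4, -1.2]
grip_width: 1.0
grip_force: 0.0
```

```bash
python3 -c "
from h import *
im,cm=snap('wrist','pics/w10.png')
g=cv2.cvtColor(im,cv2.COLOR_RGB2GRAY)
pts=proj(cm,[[.506+sx*.054*1-sy*.035*.0244,-.260+sy*.035+sx*.054*.0244,.156] for sx in(1,-1) for sy in(1,-1)]); print('expected rim corners',np.round(pts,1))
s,_=snap('side','pics/s10.png'); t,_=snap('top','pics/t10.png')
plan([.43,.025,.2],103.4)
for n,z in((([.43,.025]),.012),(([.615,-.033]),.012),(([.708,.043]),.012)): spindle(n,z,name='top',rad=.075,im=t,cm=cam('top'))
"
```

```text
expected rim corners [[278.7 168.8]
 [366.4 168.6]
 [282.8 294.5]
 [362.7 294.5]]
shift-first [ -6.85 -28.64  15.01]
after-turn [29.44 -0.69 15.01]
az turn -102.1 | tilt [-0.09  0.14 -0.  ] now [ 0.505  -0.2598  0.3501] 1.3 q7 -1.19
spindle [429.3  24.6] size [ 25.8 136.2] yaw 103.2
spindle [641.  -31.8] size [ 95.2 145.6] yaw 90.3
spindle [706.7  35. ] size [133.1 149.3] yaw 170.9
```

```bash
cat >> h.py <<'E'
def edges(g,pts,half=14):
    "print strongest vertical-direction edge near far/near rim rows and horizontal edges at sides"
    g=cv2.GaussianBlur(g,(3,3),0).astype(float)
    (a,b,c,d)=pts
    for lab,p,q in(("far",a,b),("near",c,d)):
        out=[]
        for f in(.12,.25,.75,.88):
            u=int(round(p[0]+f*(q[0]-p[0]))); v=int(round((p[1]+q[1])/2)); col=np.abs(np.diff(g[v-half:v+half,u])); o=np.argsort(col)[::-1][:2]; out.append((u,[(int(v-half+i),int(col[i])) for i in o]))
        print(lab,round((p[1]+q[1])/2,1),out)
    for lab,p in(("FL",a),("FR",b),("NL",c),("NR",d)):
        s=5 if lab[0]=="F" else -5; v=int(round(p[1]))+s; u=int(round(p[0])); row=np.abs(np.diff(g[v,u-half:u+half])); o=np.argsort(row)[::-1][:2]; print(lab,round(p[0],1),[(int(u-half+i),int(row[i])) for i in o])
def rim(x,y,yaw,z,cm):
    a=np.radians(yaw); c,s=np.cos(a),np.sin(a)
    # yaw = tool yaw: far = +tool x ; left in image = -tool y  (= +world left of x)
    return proj(cm,[[x+c*X-s*Y,y+s*X+c*Y,z] for X in(.054,-.054) for Y in(.035,-.035)])
E
python3 -c "
from h import *
g=cv2.cvtColor(cv2.imread('pics/w10.png'),cv2.COLOR_BGR2GRAY); cm=cam('wrist')
edges(g,rim(.506,-.26,1.4,.156,cm))
"
```

```text
far 167.8 [(290, [(168, 49), (164, 33)]), (301, [(168, 47), (167, 31)]), (345, [(169, 48), (175, 38)]), (357, [(169, 40), (167, 37)])]
near 294.2 [(293, [(288, 41), (287, 39)]), (303, [(288, 36), (293, 32)]), (343, [(288, 47), (294, 34)]), (354, [(288, 45), (289, 39)])]
FL 278.9 [(272, 48), (273, 39)]
FR 367.1 [(372, 37), (373, 36)]
NL 283.0 [(290, 25), (291, 19)]
NR 363.2 [(360, 21), (361, 17)]
```

Tray3 is seated on the base: its far rim is at row 168.5 against 167.8 expected. On to the second spindle, s4.

Call:
drive_tool --motion '[[[-0.8,-4,0],[0,0,0],1],[[-1.2,-5,0],[0,0,0],1],[[-1.2,-5,0],[0,0,0],1],[[-1.2,-5,5],[0,0,0],1],[[-1.2,-5,5],[0,0,0],1],[[-1.2,-4.6,5],[0,0,-2],1],[[0,0,0],[0,0,-10],1],[[0,0,0],[0,0,-10],1],[[0,0,0],[0,0,-10],1],[[0,0,0],[0,0,-10],1],[[0,0,0],[0,0,-10],1],[[0,0,0],[0,0,-10],1]]'

```text
time: 24.48
position: [0.4351, 0.0074, 0.2184]
tool_rot: [-2.669, -1.655, 0.002]
ft_force: [-0.2, 0.1, -0.3]
grip_width: 1.001
grip_force: 0.0
```

Call:
drive_tool --motion '[[[0,0,0],[0,0,-10],1],[[0,0,0],[0,0,-10],1],[[0,0,0],[0,0,-10],1],[[0,0,0],[0,0,-10],1],[[0,0,0],[0,0,0],1],[[0,0,0],[0,0,0],1]]'

```text
time: 25.22
position: [0.4354, 0.0074, 0.2189]
tool_rot: [-1.952, -2.46, 0.001]
ft_force: [1.0, 0.3, -0.9]
grip_width: 0.999
grip_force: 0.0
```

```bash
python3 -c "
from h import *
im,cm=snap('wrist','pics/w11.png')
spindle([.429,.025],im=im,cm=cm,rad=.08)
plan([.429,.0246,.073],103.3)"
```

```text
spindle [428.8  24.6] size [ 25.2 134.1] yaw 103.6
shift-first [ 1.82 -0.24 14.6 ]
after-turn [ 1.83 -0.24 14.6 ]
az turn -0.1 | tilt [-0.04 -0.01  0.  ] now [0.4355 0.0074 0.219 ] 103.2 q7 0.21
```

Call:
drive_tool --motion '[[[1.8,-0.2,3],[0,0,-0.2],1],[[0,0,4],[0,0,0],1],[[0,0,4],[0,0,0],1],[[0,0,2],[0,0,0],1],[[0,0,1],[0,0,0],1],[[0,0,0.6],[0,0,0],1],[[0,0,0],[0,0,0],1]]'

```text
time: 26.15
position: [0.43, 0.0244, 0.0736]
tool_rot: [1.945, 2.466, 0.0]
ft_force: [-0.4, 0.3, -0.2]
grip_width: 1.0
grip_force: 0.0
```

```bash
python3 -c "
from h import *
plan([.4288,.0246,.073],103.5)"
```

```text
shift-first [ 0.05 -0.11  0.06]
after-turn [ 0.05 -0.11  0.06]
az turn -0.0 | tilt [0.02 0.01 0.  ] now [0.43   0.0244 0.0736] 103.5 q7 -0.01
```

Call:
drive_tool --motion '[[[0,0,0.1],[0,0,0],-1],[[0,0,0],[0,0,0],-1],[[0,0,0],[0,0,0],-1],[[0,0,0],[0,0,0],-1],[[0,0,0],[0,0,0],-1],[[0,0,0],[0,0,0],-1],[[0,0,0],[0,0,0],-1],[[0,0,0],[0,0,0],-1],[[0,0,0],[0,0,0],-1],[[0,0,-2],[0,0,0],-1],[[0,0,-4],[0,0,0],-1],[[0,0,-5],[0,0,0],-1]]'

```text
time: 27.65
position: [0.4285, 0.0245, 0.1825]
tool_rot: [-1.943, -2.465, 0.002]
ft_force: [0.7, -1.6, -1.6]
grip_width: 0.271
grip_force: 30.1
```

Call:
drive_tool --motion '[[[0,0,-5],[0,0,0],-1],[[0,0,-5.5],[0,0,-8],-1],[[0,0,0],[0,0,-10],-1],[[0,0,0],[0,0,-10],-1],[[0,0,0],[0,0,-10],-1],[[0,0,0],[0,0,-10],-1],[[0,0,0],[0,0,-10],-1],[[0,0,0],[0,0,-10],-1],[[0,0,0],[0,0,-10],-1],[[0,0,0],[0,0,0],-1]]'

```text
time: 28.9
position: [0.4293, 0.0245, 0.2869]
tool_rot: [0.038, -3.14, -0.0]
ft_force: [-0.1, -0.5, -1.1]
grip_width: 0.274
grip_force: 30.1
```

```bash
python3 -c "
from h import *
plan([.506,-.260,.29],181.4)"
```

```text
shift-first [ -6.97 -28.63  -0.31]
after-turn [ -6.97 -28.63  -0.31]
az turn -0.0 | tilt [ 0.   -0.06 -0.  ] now [0.4293 0.0245 0.2869] -178.6 q7 1.58
```

Call:
drive_tool --motion '[[[-1,-3.6,0],[0,0,0],-1],[[-1.2,-5,-0.3],[0,0,0],-1],[[-1.2,-5,0],[0,0,0],-1],[[-1.2,-5,0],[0,0,0],-1],[[-1.2,-5,0],[0,0,0],-1],[[-1.2,-5,0],[0,0,0],-1],[[0,0,0],[0,0,0],-1],[[0,0,0],[0,0,0],-1],[[0,0,0],[0,0,0],-1]]'

```text
time: 30.02
position: [0.5072, -0.258, 0.2904]
tool_rot: [0.043, -3.141, -0.001]
ft_force: [0.3, 0.4, -3.1]
grip_width: 0.273
grip_force: 30.1
```

```bash
python3 -c "
from h import *
im,cm=snap('wrist','pics/w12.png')
g=cv2.cvtColor(im,cv2.COLOR_RGB2GRAY)
edges(g,rim(.506,-.26,181.4,.156,cm))
v=[]
for r in range(120,215,5):
    row=g[r,230:415].astype(float); print(r,[(int(i)+230) for i in np.where(np.abs(np.diff(row))>35)[0]])
plan([.506,-.260,.2025],181.4)"
```

```text
far 174.4 [(276, [(170, 50), (173, 46)]), (290, [(173, 44), (174, 43)]), (346, [(175, 43), (174, 42)]), (360, [(168, 27), (167, 24)])]
near 328.9 [(281, [(339, 11), (338, 10)]), (293, [(340, 11), (341, 10)]), (343, [(338, 5), (337, 3)]), (356, [(339, 14), (338, 12)])]
FL 262.7 [(260, 43), (261, 34)]
FR 373.5 [(376, 22), (377, 14)]
NL 268.9 [(281, 1), (276, 1)]
NR 367.3 [(379, 1), (378, 1)]
120 []
125 []
130 []
135 [258, 259, 377, 378, 379]
140 [258, 259, 377, 378]
145 [258, 259, 376, 377]
150 [258, 259, 376, 377]
155 [259, 376, 377]
160 [259, 260, 376, 377]
165 [259, 260, 376, 377]
170 [259, 260, 376, 377]
175 [260, 376]
180 [260, 261, 342, 358, 359]
185 [260, 261, 269, 270, 275, 279, 305, 332, 333, 342, 349, 376]
190 [261, 269, 270, 291, 305, 310, 332, 333, 342, 346, 376]
195 [261, 332, 333, 342]
200 [283, 284, 292, 375]
205 [283, 284, 332, 358, 374, 375]
210 [262, 280, 332, 359, 374, 375]
shift-first [ 0.13 -0.18  8.81]
after-turn [ 0.13 -0.18  8.81]
az turn 0.2 | tilt [-0.    0.01 -0.  ] now [ 0.5072 -0.2581  0.2906] -178.4 q7 1.97
```

Call:
drive_tool --motion '[[[0.1,-0.2,2],[0,0,0.2],-1],[[0,0,3],[0,0,0],-1],[[0,0,2],[0,0,0],-1],[[0,0,1],[0,0,0],-1],[[0,0,0.7],[0,0,0],-1],[[0,0,0.2],[0,0,0],-1],[[0,0,0],[0,0,0],-1]]'

```text
time: 30.95
position: [0.5064, -0.2616, 0.2019]
tool_rot: [-0.036, 3.141, -0.001]
ft_force: [1.0, -0.4, -1.4]
grip_width: 0.273
grip_force: 30.1
```

Call:
drive_tool --motion '[[[0,0,0.1],[0,0,0],-1],[[0,0,0],[0,0,0],-0.2],[[0,0,0],[0,0,0],-0.2],[[0,0,0],[0,0,0],-0.2],[[0,0,0],[0,0,0],-0.2],[[0,0,-3],[0,0,0],-0.2],[[0,0,-4],[0,0,0],-0.2],[[0,0,-4],[0,0,0],-0.2],[[0,0,-4],[0,0,0],-0.2],[[0,0,0],[0,0,0],1],[[0,0,0],[0,0,0],1]]'

```text
time: 32.33
position: [0.5059, -0.2616, 0.3498]
tool_rot: [0.035, -3.141, -0.0]
ft_force: [-0.0, 0.1, -0.5]
grip_width: 0.546
grip_force: 0.0
```

```bash
python3 -c "
from h import *
im,cm=snap('wrist','pics/w13.png'); g=cv2.cvtColor(im,cv2.COLOR_RGB2GRAY)
edges(g,rim(.506,-.26,181.4,.156,cm))
# predicted spindle collar/tip pixels when seated
a=np.radians(181.4); ax=np.array([np.cos(a),np.sin(a)])
for d in(.066,.061): print(d,np.round(proj(cm,[[*(np.array([.506,-.26])+d*ax),.139],[*(np.array([.506,-.26])+d*ax),.147],[*(np.array([.506,-.26])-d*ax),.139]]),1))
for r in range(130,190,4): print(r,g[r,296:346:3])
plan([.552,.265,.35],26.2)"
```

```text
far 171.3 [(290, [(171, 45), (177, 33)]), (301, [(171, 47), (168, 43)]), (345, [(171, 45), (168, 39)]), (356, [(171, 45), (170, 32)])]
near 297.2 [(293, [(291, 32), (288, 30)]), (303, [(290, 47), (291, 38)]), (343, [(291, 45), (290, 45)]), (353, [(291, 34), (296, 28)])]
FL 279.0 [(271, 39), (272, 29)]
FR 366.9 [(371, 39), (372, 35)]
NL 283.0 [(273, 37), (272, 29)]
NR 363.1 [(370, 35), (369, 31)]
0.066 [[322.8 155.4]
 [322.9 155.6]
 [323.  301.8]]
0.061 [[322.8 161.6]
 [322.9 161.9]
 [323.  296.8]]
130 [141 139 129 125 121 125 126 128 129 129 130 131 131 132 130 129 127]
134 [141 143 141 131 127 123 124 128 136 134 128 130 126 127 126 127 128]
138 [242 244 244 245 244 243 242 242 242 243 243 239 242 243 242 241 242]
142 [245 246 246 246 246 246 245 246 245 245 245 244 245 246 245 245 245]
146 [245 246 246 246 246 246 246 245 245 245 245 244 245 245 245 245 245]
150 [245 246 246 246 246 246 246 245 245 246 245 244 245 246 245 244 245]
154 [245 245 246 246 246 246 246 244 242 243 243 244 245 245 245 245 245]
158 [245 246 246 246 246 246 243 216 246 247 239 175 195 202 245 245 245]
162 [245 245 246 246 246 241 231 246 247 247 246 239 199 202 196 235 242]
166 [169 194 211 228 224 213 217 230 245 245 234 208 191 221 220 225 229]
170 [114 112 107 107 112 106 110 205 246 247 238 213 135 120 118 126 119]
174 [237 237 238 238 234 130 135 205 246 247 238 237 167 130 203 238 238]
178 [221 218 197 207 216 185 134 213 246 247 236 221 228 184 212 206 219]
182 [247 247 220 238 238 230 136 205 246 247 236 239 233 216 238 237 229]
186 [235 231 193 236 232 223 101 204 247 247 235 204 108 186 234 231 221]
shift-first [-5.82 52.54 -0.09]
after-turn [ 27.4  -45.2   -0.09]
az turn 155.1 | tilt [ 0.05 -0.1  -0.  ] now [ 0.5057 -0.2615  0.3491] -178.7 q7 1.98
```

The second spindle is seated, with the shaft centred at column 322.5 in its slot. Going to the pile for tray2.

Call:
drive_tool --motion '[[[-0.3,2.5,0],[0,0,0],1],[[-0.5,5,0],[0,0,0],1],[[-0.5,5,0],[0,0,0],1],[[-0.5,5,0],[0,0,0],1],[[-0.5,5,0],[0,0,0],1],[[-0.5,5,0],[0,0,0],1],[[-0.5,5,0],[0,0,0],1],[[-0.5,5,0],[0,0,0],1],[[-0.5,5,0],[0,0,0],1],[[-0.5,5,0],[0,0,0],1],[[-1,5,0],[0,0,0],1],[[0,0,0],[0,0,5],1]]'

```text
time: 33.88
position: [0.5503, 0.2695, 0.3481]
tool_rot: [-0.092, -3.136, -0.004]
ft_force: [0.1, -0.9, 0.9]
grip_width: 0.997
grip_force: 0.0
```

Call:
drive_tool --motion '[[[0,0,0],[0,0,10],1],[[0,0,0],[0,0,10],1],[[0,0,0],[0,0,10],1],[[0,0,0],[0,0,10],1],[[0,0,0],[0,0,10],1],[[0,0,0],[0,0,10],1],[[0,0,0],[0,0,10],1],[[0,0,0],[0,0,10],1],[[0,0,0],[0,0,10],1],[[0,0,0],[0,0,10],1],[[0,0,0],[0,0,10],1],[[0,0,0],[0,0,10],1]]'

```text
time: 35.38
position: [0.5519, 0.2642, 0.3484]
tool_rot: [-2.774, -1.474, 0.005]
ft_force: [0.8, 0.2, 0.4]
grip_width: 0.998
grip_force: 0.0
```

Call:
drive_tool --motion '[[[0,0,0],[0,0,10],1],[[0,0,0],[0,0,10],1],[[0,0,0],[0,0,10],1],[[0,0,0],[0,0,0],1],[[0,0,0],[0,0,0],1]]'

```text
time: 36.0
position: [0.5521, 0.2644, 0.3494]
tool_rot: [3.058, 0.719, -0.002]
ft_force: [-0.4, -0.7, -0.9]
grip_width: 1.003
grip_force: 0.0
```

```bash
python3 -c "
from h import *
im,cm=snap('wrist','pics/w14.png'); g=cv2.cvtColor(im,cv2.COLOR_RGB2GRAY)
edges(g,rim(.552,.265,26.2,.116,cm))
plan([.552,.265,.122],26.2)"
```

```text
far 167.1 [(293, [(166, 21), (167, 19)]), (303, [(167, 19), (166, 17)]), (342, [(167, 50), (172, 34)]), (352, [(167, 45), (166, 37)])]
near 279.6 [(295, [(274, 6), (271, 6)]), (304, [(273, 12), (272, 9)]), (340, [(274, 42), (273, 37)]), (349, [(274, 32), (272, 27)])]
FL 283.5 [(285, 11), (284, 11)]
FR 361.0 [(351, 28), (350, 20)]
NL 286.1 [(286, 9), (285, 6)]
NR 357.4 [(357, 21), (356, 17)]
shift-first [ 1.000e-02 -5.000e-02  2.277e+01]
after-turn [ 1.000e-02 -5.000e-02  2.277e+01]
az turn 0.2 | tilt [-0.    0.07 -0.  ] now [0.5521 0.2645 0.3497] 26.4 q7 -1.68
```

The pile hasn't moved. Descending to take tray2.

Call:
drive_tool --motion '[[[0,0,4],[0,0,0.2],1],[[0,0,5],[0,0,0],1],[[0,0,5],[0,0,0],1],[[0,0,4],[0,0,0],1],[[0,0,3],[0,0,0],1],[[0,0,1.7],[0,0,0],1],[[0,0,0],[0,0,0],1],[[0,0,0],[0,0,0],-1],[[0,0,0],[0,0,0],-1],[[0,0,0],[0,0,0],-1],[[0,0,0],[0,0,0],-1],[[0,0,0],[0,0,0],-1]]'

```text
time: 37.55
position: [0.5527, 0.2645, 0.1241]
tool_rot: [3.06, 0.709, 0.002]
ft_force: [-0.7, -0.5, 3.5]
grip_width: 0.689
grip_force: 30.0
```

Call:
drive_tool --motion '[[[0,0,0],[0,0,0],-1],[[0,0,-1],[0,0,0],-1],[[0,0,-1.5],[0,0,0],-1],[[0,0,-2],[0,0,0],-1],[[0,0,-4],[0,0,0],-1],[[0,0,-5],[0,0,0],-1],[[0,0,-5],[0,0,0],-1],[[0,0,-5],[0,0,0],-1],[[0,0,-5],[0,0,0],-1],[[0,0,0],[0,0,0],-1],[[0,0,0],[0,0,0],-1]]'

```text
time: 38.92
position: [0.5519, 0.2644, 0.4083]
tool_rot: [3.06, 0.709, -0.0]
ft_force: [0.1, -0.4, -2.8]
grip_width: 0.687
grip_force: 30.0
```

```bash
python3 -c "
from h import *
im,cm=snap('wrist','pics/w15.png'); s,_=snap('side','pics/s15.png')
plan([.506,-.26,.42],1.4); print(state()[3]['ft_force'])"
```

```text
shift-first [-27.16  45.06  -1.33]
after-turn [-5.85 52.29 -1.33]
az turn 24.7 | tilt [0.01 0.18 0.  ] now [0.5517 0.2641 0.4067] 26.1 q7 -1.68
[-0.37480436  0.56595784 -2.62574344]
```

Call:
drive_tool --motion '[[[-1.5,2.5,-1],[0,0,0],-1],[[-2.7,4.5,-0.3],[0,0,0],-1],[[-2.7,4.5,0],[0,0,0],-1],[[-2.7,4.5,0],[0,0,0],-1],[[-2.7,4.5,0],[0,0,0],-1],[[-2.7,4.5,0],[0,0,0],-1],[[-2.7,4.5,0],[0,0,0],-1],[[-2.7,4.5,0],[0,0,0],-1],[[-2.7,4.5,0],[0,0,0],-1],[[-2.7,4.5,0],[0,0,0],-1],[[-1.4,2.1,0],[0,0,5],-1],[[0,0,0],[0,0,10],-1]]'

```text
time: 40.52
position: [0.5047, -0.2634, 0.4192]
tool_rot: [-3.128, -0.287, 0.006]
ft_force: [-0.2, -0.0, -1.9]
grip_width: 0.687
grip_force: 30.0
```

Call:
drive_tool --motion '[[[0,0,0],[0,0,9.7],-1],[[0,0,0],[0,0,0],-1],[[0,0,0],[0,0,0],-1],[[0,0,0],[0,0,0],-1]]'

```text
time: 41.02
position: [0.5063, -0.26, 0.4211]
tool_rot: [-3.141, -0.041, 0.001]
ft_force: [-0.2, 0.1, -2.2]
grip_width: 0.684
grip_force: 30.0
```

```bash
python3 -c "
from h import *
im,cm=snap('wrist','pics/w16.png'); g=cv2.cvtColor(im,cv2.COLOR_RGB2GRAY)
for u in(230,260,380,410): d=np.abs(np.diff(g[180:235,u].astype(int))); print(u,[(i+180,d[i]) for i in np.argsort(d)[::-1][:4]])
r=g[212].astype(int); d=np.diff(r); print([(i,d[i]) for i in range(190,460) if abs(d[i])>25])
print(toolpt([[204,205],[443,205]],.008))
edges(g,rim(.506,-.26,1.4,.156,cm))
plan([.506,-.26,.24],1.4)"
```

```text
230 [(np.int64(206), np.int64(42)), (np.int64(220), np.int64(41)), (np.int64(207), np.int64(41)), (np.int64(208), np.int64(23))]
260 [(np.int64(207), np.int64(48)), (np.int64(206), np.int64(45)), (np.int64(224), np.int64(24)), (np.int64(208), np.int64(21))]
380 [(np.int64(193), np.int64(57)), (np.int64(186), np.int64(53)), (np.int64(207), np.int64(46)), (np.int64(208), np.int64(46))]
410 [(np.int64(225), np.int64(49)), (np.int64(208), np.int64(47)), (np.int64(207), np.int64(46)), (np.int64(226), np.int64(40))]
[(211, np.int64(30)), (284, np.int64(-32)), (285, np.int64(-27)), (299, np.int64(27)), (301, np.int64(-28)), (303, np.int64(55)), (336, np.int64(-35)), (337, np.int64(-52)), (343, np.int64(45)), (360, np.int64(29)), (362, np.int64(32)), (442, np.int64(-48))]
[[ 54.  -33.9   8. ]
 [ 54.1  34.4   8. ]]
far 166.0 [(296, [(162, 35), (163, 34)]), (305, [(162, 27), (161, 26)]), (340, [(166, 42), (171, 38)]), (349, [(175, 30), (176, 27)])]
near 269.4 [(297, [(274, 10), (256, 10)]), (306, [(256, 11), (271, 10)]), (339, [(278, 11), (256, 10)]), (347, [(278, 9), (271, 9)])]
FL 287.2 [(279, 52), (278, 36)]
FR 357.9 [(366, 38), (365, 33)]
NL 289.6 [(293, 1), (297, 1)]
NR 355.1 [(354, 35), (367, 33)]
shift-first [-0.03 -0.   18.12]
after-turn [-0.03 -0.   18.12]
az turn 0.1 | tilt [-0.    0.02 -0.  ] now [ 0.5063 -0.26    0.4212] 1.5 q7 -1.12
```

Call:
drive_tool --motion '[[[0,0,4],[0,0,0.1],-1],[[0,0,5],[0,0,0],-1],[[0,0,5],[0,0,0],-1],[[0,0,2.5],[0,0,0],-1],[[0,0,1],[0,0,0],-1],[[0,0,0.4],[0,0,0],-1],[[0,0,0],[0,0,0],-1],[[0,0,0],[0,0,0],-1]]'

```text
time: 42.08
position: [0.507, -0.2604, 0.2437]
tool_rot: [3.14, 0.036, 0.003]
ft_force: [0.2, 0.4, -1.9]
grip_width: 0.689
grip_force: 30.0
```

```bash
python3 -c "
from h import *
plan([.5065,-.2602,.234],1.4)"
```

```text
shift-first [-0.05 -0.02  0.97]
after-turn [-0.05 -0.02  0.97]
az turn -0.1 | tilt [ 0.06 -0.12 -0.  ] now [ 0.507  -0.2604  0.2437] 1.3 q7 -1.12
```

Call:
drive_tool --motion '[[[0,0,0.4],[0,0,0],-1],[[0,0,0.2],[0,0,0],-1],[[0,0,0.2],[0,0,0],-1],[[0,0,0.1],[0,0,0],-1],[[0,0,0.1],[0,0,0],-1],[[0,0,0],[0,0,0],-1],[[0,0,0],[0,0,0],-1]]'

```text
time: 42.95
position: [0.5063, -0.2602, 0.234]
tool_rot: [3.141, 0.035, 0.001]
ft_force: [-4.0, 1.4, 5.7]
grip_width: 0.683
grip_force: 30.0
```

The contact signature matches the first tray, at nominal height. I release it and look.

Call:
drive_tool --motion '[[[0,0,0],[0,0,0],0.9],[[0,0,0],[0,0,0],0.9],[[0,0,0],[0,0,0],0.9],[[0,0,0],[0,0,0],0.9],[[0,0,-4],[0,0,0],1],[[0,0,-5],[0,0,0],1],[[0,0,-5],[0,0,0],1],[[0,0,-4],[0,0,0],1],[[0,0,0],[0,0,0],1],[[0,0,0],[0,0,0],1]]'

```text
time: 44.2
position: [0.5062, -0.2601, 0.4115]
tool_rot: [-3.141, -0.035, 0.002]
ft_force: [0.0, -0.1, -0.2]
grip_width: 0.998
grip_force: 0.0
```

```bash
python3 -c "
from h import *
im,cm=snap('wrist','pics/w17.png'); g=cv2.cvtColor(im,cv2.COLOR_RGB2GRAY)
edges(g,rim(.506,-.26,1.4,.226,cm))
plan([.615,-.033,.2],90)
t,tc=snap('top','pics/t17.png')
hsv=cv2.cvtColor(t,cv2.COLOR_RGB2HSV)
# dark-block detector: low-sat, not bright
m=((hsv[...,1]<75)&(hsv[...,2]<140)).astype(np.uint8)
m[:,:230]=0;m[:,360:]=0;m[:150]=0;m[320:]=0
for c in cv2.findContours(m,0,2)[0]:
    if 60<cv2.contourArea(c)<900:
        P=onz(tc,c[:,0,:],.02)[:,:2]*1000; r=cv2.minAreaRect(P.astype(np.float32)); print(np.round(c[:,0].mean(0)),np.round(r[0],1),np.round(r[1],1),round(r[2],1))
"
```

```text
far 170.4 [(288, [(170, 45), (171, 42)]), (300, [(170, 48), (171, 44)]), (345, [(171, 51), (168, 48)]), (357, [(171, 44), (178, 38)])]
near 299.8 [(291, [(294, 33), (299, 29)]), (302, [(293, 41), (294, 39)]), (343, [(294, 46), (293, 45)]), (354, [(294, 38), (292, 31)])]
FL 277.0 [(277, 50), (278, 35)]
FR 367.7 [(367, 36), (366, 33)]
NL 281.4 [(286, 26), (287, 20)]
NR 363.7 [(362, 25), (363, 17)]
shift-first [ 11.41 -22.45  21.09]
after-turn [22.7  10.9  21.09]
az turn -88.7 | tilt [-0.05  0.12 -0.  ] now [ 0.506  -0.26    0.4109] 1.3 q7 -1.12
[344. 305.] [ 381.  -124.7] [65.  70.6] 0.2
```

Tray2 matches its expected rim within a pixel. Next spindle: s2.

Call:
drive_tool --motion '[[[2.3,-4.5,0],[0,0,0],1],[[2.3,-4.5,0],[0,0,0],1],[[2.3,-4.5,4],[0,0,0],1],[[2.3,-4.5,4],[0,0,0],1],[[2.2,-4.4,4],[0,0,0],1],[[0,0,4.5],[0,0,-8.7],1],[[0,0,4.5],[0,0,-10],1],[[0,0,0],[0,0,-10],1],[[0,0,0],[0,0,-10],1],[[0,0,0],[0,0,-10],1],[[0,0,0],[0,0,-10],1],[[0,0,0],[0,0,-10],1]]'

```text
time: 45.8
position: [0.6127, -0.037, 0.2037]
tool_rot: [-2.567, -1.808, 0.003]
ft_force: [-0.1, 1.0, 0.8]
grip_width: 1.002
grip_force: 0.0
```

Call:
drive_tool --motion '[[[0,0,0],[0,0,-10],1],[[0,0,0],[0,0,-10],1],[[0,0,0],[0,0,0],1],[[0,0,0],[0,0,0],1],[[0,0,0],[0,0,0],1]]'

```text
time: 46.42
position: [0.6135, -0.037, 0.2051]
tool_rot: [-2.223, -2.219, 0.001]
ft_force: [-0.5, 0.4, -0.3]
grip_width: 0.996
grip_force: 0.0
```

```bash
python3 -c "
from h import *
im,cm=snap('wrist','pics/w18.png')
spindle([.615,-.033],im=im,cm=cm,rad=.08)
spindle([.708,.043],im=im,cm=cm,rad=.08)
plan([.615,-.033,.073],90)"
```

```text
spindle [643.3 -24.9] size [103. 143.] yaw 89.9
spindle [705.9  31.8] size [137.  159.7] yaw 169.3
shift-first [ 0.4   0.14 13.22]
after-turn [ 0.4   0.14 13.22]
az turn -0.1 | tilt [-0.01  0.01 -0.  ] now [ 0.6136 -0.037   0.2052] 89.9 q7 -0.08
```

Worn grey mat patches disturb the mask, so I sample the colours.

```bash
python3 -c "
from h import *
im=cv2.imread('pics/w18.png'); hsv=cv2.cvtColor(im,cv2.COLOR_BGR2HSV); cm=cam('wrist')
for P in([.615,-.033,.024],[.615,.01,.012],[.615,.055,.012],[.64,-.033,0],[.65,0,0],[.59,-.03,0]):
  u,v=proj(cm,P)[0].astype(int); print(P,u,v,hsv[v,u],hsv[v+2,u+2])
u,v=proj(cm,[.615,-.033,.024])[0].astype(int); print(hsv[v,u-40:u+44:4].tolist())
"
```

```text
[0.615, -0.033, 0.024] 324 235 [107  34 135] [106  35 124]
[0.615, 0.01, 0.012] 324 179 [ 81  38 115] [ 81  27 121]
[0.615, 0.055, 0.012] 324 120 [ 84  28 128] [ 81  31 132]
[0.64, -0.033, 0] 353 229 [ 83  22 105] [ 75  17 117]
[0.65, 0, 0] 365 190 [ 85  41 113] [ 84  43 113]
[0.59, -0.03, 0] 294 225 [ 86 107  98] [ 87  77 100]
[[83, 101, 101], [83, 103, 102], [84, 105, 104], [83, 89, 103], [105, 35, 116], [111, 38, 129], [110, 38, 140], [111, 37, 138], [105, 36, 140], [108, 33, 141], [107, 34, 135], [86, 50, 107], [81, 53, 115], [81, 53, 115], [82, 50, 113], [81, 47, 115], [77, 32, 112], [79, 22, 160], [78, 19, 165], [76, 18, 159], [82, 31, 155]]
```

```bash
cat >> h.py <<'E'
def block(near,im,cm,z=.022,rad=.1,wr=True):
    hsv=cv2.cvtColor(im,cv2.COLOR_RGB2HSV); m=cv2.inRange(hsv,(97,20,40),(125,75,200))
    if wr: m[275:,:236]=0; m[275:,412:]=0; m[304:]=0
    m=cv2.morphologyEx(m,cv2.MORPH_OPEN,np.ones((3,3)))
    for c in cv2.findContours(m,0,2)[0]:
        if cv2.contourArea(c)<30: continue
        P=onz(cm,c[:,0,:],z)[:,:2]*1000; r=cv2.minAreaRect(P.astype(np.float32))
        if np.linalg.norm(np.array(r[0])/1000-near)>rad: continue
        b=cv2.boxPoints(r); l=max([b[1]-b[0],b[2]-b[1]],key=np.linalg.norm)
        print("block",np.round(r[0],1),"size",np.round(sorted(r[1]),1),"yaw",round(np.degrees(np.arctan2(l[1],l[0]))%180,1),"px",np.round(c[:,0].mean(0)))
E
python3 -c "
from h import *
im=cv2.imread('pics/w18.png')[:,:,::-1].copy(); block([.615,-.033],im,cam('wrist'),rad=.2)
im=cv2.imread('pics/t17.png')[:,:,::-1].copy(); block([.65,0],im,cam('top'),rad=.2,wr=False)
hsv=cv2.cvtColor(cv2.imread('pics/w18.png'),cv2.COLOR_BGR2HSV); m=((hsv[...,1]<30)&(hsv[...,2]>175)).astype(np.uint8); m[275:,:236]=0; m[275:,412:]=0; m[304:]=0
for c in cv2.findContours(m,0,2)[0]:
  if cv2.contourArea(c)>25: print(cv2.boundingRect(c),np.round(onz(cam('wrist'),[c[:,0].mean(0)],.012)[0],3))
"
```

```text
block [605.1 -28.4] size [23.2 47.9] yaw 91.5 px [309. 226.]
block [692.9  36.1] size [17.5 60.4] yaw 124.3 px [428. 145.]
block [606.5 -39.6] size [22.9 58.3] yaw 90.2 px [315. 216.]
block [703.2  42. ] size [25.2 63.7] yaw 110.4 px [281. 178.]
block [804.4 -49.1] size [23.3 69.1] yaw 90.3 px [315. 141.]
(306, 276, 18, 28) [ 0.607 -0.081  0.012]
(567, 258, 18, 17) [ 0.83  -0.063  0.012]
(375, 251, 43, 53) [ 0.679 -0.069  0.012]
(348, 245, 25, 12) [ 0.644 -0.049  0.012]
(622, 243, 7, 20) [ 0.871 -0.052  0.012]
(493, 204, 11, 11) [ 0.757 -0.014  0.012]
(444, 173, 29, 46) [ 0.723 -0.003  0.012]
(300, 158, 21, 47) [0.604 0.009 0.012]
(587, 149, 18, 72) [0.834 0.004 0.012]
(483, 117, 67, 158) [ 0.775 -0.005  0.012]
(512, 113, 11, 11) [0.763 0.057 0.012]
(312, 80, 24, 26) [0.613 0.075 0.012]
(634, 77, 6, 24) [0.851 0.078 0.012]
(603, 65, 23, 53) [0.834 0.076 0.012]
(405, 48, 33, 55) [0.687 0.088 0.012]
(294, 44, 33, 35) [0.606 0.097 0.012]
(626, 39, 14, 11) [0.841 0.108 0.012]
(573, 18, 34, 75) [0.811 0.103 0.012]
```

Blob positions from both cameras agree: s2 is at (0.606,-0.040), yaw about 91°. Grasping it.

Call:
drive_tool --motion '[[[-0.3,-0.8,3],[0,0,-1.4],1],[[0,0,4],[0,0,0],1],[[0,0,3],[0,0,0],1],[[0,0,2],[0,0,0],1],[[0,0,1.2],[0,0,0],1],[[0,0,0],[0,0,0],1],[[0,0,0],[0,0,0],-1],[[0,0,0],[0,0,0],-1],[[0,0,0],[0,0,0],-1],[[0,0,0],[0,0,0],-1],[[0,0,0],[0,0,0],-1],[[0,0,0],[0,0,0],-1]]'

```text
time: 47.98
position: [0.6056, -0.0401, 0.0733]
tool_rot: [-2.194, -2.248, 0.0]
ft_force: [0.2, 0.2, -0.5]
grip_width: 0.403
grip_force: 0.0
```

Call:
drive_tool --motion '[[[0,0,0],[0,0,0],-1],[[0,0,0],[0,0,0],-1],[[0,0,0],[0,0,0],-1],[[0,0,-2],[0,0,0],-1],[[0,0,-4],[0,0,0],-1],[[0,0,-5],[0,0,0],-1],[[0,0,-5],[0,0,0],-1],[[0,0,-5],[0,0,0],-1],[[0,0,-5],[0,0,0],-1],[[0,0,-2.5],[0,0,0],-1],[[0,0,0],[0,0,0],-1]]'

```text
time: 49.35
position: [0.6063, -0.0397, 0.3619]
tool_rot: [2.191, 2.245, 0.006]
ft_force: [-0.1, -0.4, -1.9]
grip_width: 0.276
grip_force: 30.0
```

```bash
python3 -c "
from h import *
plan([.506,-.2602,.36],181.4)"
```

```text
shift-first [-21.8  -10.57   0.19]
after-turn [ 10.56 -21.8    0.19]
az turn -90.0 | tilt [0.32 0.04 0.  ] now [ 0.6063 -0.0397  0.3619] 91.4 q7 -0.02
```

Call:
drive_tool --motion '[[[0,0,0],[0,0,-10],-1],[[0,0,0],[0,0,-10],-1],[[0,0,0],[0,0,-10],-1],[[0,0,0],[0,0,-10],-1],[[0,0,0],[0,0,-10],-1],[[0,0,0],[0,0,-10],-1],[[0,0,0],[0,0,-10],-1],[[0,0,0],[0,0,-10],-1],[[0,0,0],[0,0,-10],-1],[[1.1,-2,0],[0,0,0],-1],[[2,-4.2,0],[0,0,0],-1],[[2.1,-4.2,0],[0,0,0],-1]]'

```text
time: 50.85
position: [0.5549, -0.1459, 0.3565]
tool_rot: [0.04, -3.139, -0.001]
ft_force: [-0.2, -0.5, -1.9]
grip_width: 0.272
grip_force: 30.0
```

Call:
drive_tool --motion '[[[2,-4.2,0],[0,0,0],-1],[[2,-4.2,0],[0,0,0],-1],[[1.4,-3,0],[0,0,0],-1],[[0,0,0],[0,0,0],-1],[[0,0,0],[0,0,0],-1],[[0,0,0],[0,0,0],-1]]'

```text
time: 51.6
position: [0.5055, -0.2589, 0.3579]
tool_rot: [0.042, -3.141, -0.001]
ft_force: [0.0, 0.1, -2.0]
grip_width: 0.275
grip_force: 30.0
```

```bash
cat >> h.py <<'E'
def checkhold(z,y0=-.26,fn=None):
    "lateral check before lowering a spindle: rim ends and collar centre"
    im,cm=snap('wrist',fn); g=cv2.cvtColor(im,cv2.COLOR_RGB2GRAY)
    edges(g,rim(.506,y0,181.4,z,cm))
    for r in(162,166,172,178,184):
        d=np.diff(cv2.GaussianBlur(g,(3,3),0)[r,290:355].astype(int)); print(r,[(i+290,int(d[i])) for i in range(len(d)) if abs(d[i])>20])
E
python3 -c "
from h import *
checkhold(.226,fn='pics/w19.png')
plan([.506,-.2602,.2725],181.4)"
```

```text
far 177.7 [(277, [(173, 56), (176, 47)]), (291, [(176, 46), (177, 36)]), (347, [(177, 49), (176, 41)]), (362, [(173, 21), (172, 19)])]
near 333.0 [(281, [(339, 11), (338, 11)]), (294, [(340, 13), (341, 11)]), (344, [(340, 8), (343, 6)]), (357, [(339, 12), (338, 12)])]
FL 263.5 [(265, 30), (264, 22)]
FR 375.2 [(375, 18), (376, 16)]
NL 269.6 [(282, 1), (281, 1)]
NR 368.8 [(373, 1), (368, 1)]
162 []
166 [(351, 23), (352, 31), (353, 24)]
172 [(291, -22), (292, -22), (300, 27), (301, 28), (340, -24), (341, -28)]
178 []
184 [(302, -24), (303, -21), (331, -28), (332, -40), (333, -33), (341, 22), (342, 33), (343, 22)]
shift-first [-0.05 -0.12  8.56]
after-turn [-0.05 -0.12  8.56]
az turn 0.1 | tilt [ 0.03 -0.02 -0.  ] now [ 0.5055 -0.259   0.3581] -178.5 q7 1.98
```

Call:
drive_tool --motion '[[[0,-0.1,2],[0,0,0],-1],[[0,0,3],[0,0,0],-1],[[0,0,2],[0,0,0],-1],[[0,0,1],[0,0,0],-1],[[0,0,0.5],[0,0,0],-1],[[0,0,0.1],[0,0,0],-1],[[0,0,0],[0,0,0],-1]]'

```text
time: 52.52
position: [0.5053, -0.2615, 0.273]
tool_rot: [-0.038, 3.14, -0.001]
ft_force: [0.4, 0.7, -1.5]
grip_width: 0.274
grip_force: 30.0
```

Call:
drive_tool --motion '[[[0,0.1,0.1],[0,0,0],-1],[[0,0,0.1],[0,0,0],-1],[[0,0,0],[0,0,0],-0.2],[[0,0,0],[0,0,0],-0.2],[[0,0,0],[0,0,0],-0.2],[[0,0,0],[0,0,0],-0.2],[[0,0,-3],[0,0,0],-0.2],[[0,0,-4],[0,0,0],-0.2],[[0,0,-4],[0,0,0],-0.2],[[0,0,-3],[0,0,0],-0.2],[[0,0,0],[0,0,0],1],[[0,0,0],[0,0,0],1]]'

```text
time: 54.02
position: [0.5048, -0.2605, 0.4096]
tool_rot: [0.038, -3.14, -0.001]
ft_force: [-0.4, -1.1, -1.0]
grip_width: 0.547
grip_force: 0.0
```

```bash
cat >> h.py <<'E'
def seated(U,fn):
    "after release: compare far/near shaft tips and shaft columns with seated prediction; U=underside z"
    im,cm=snap('wrist',fn); g=cv2.cvtColor(im,cv2.COLOR_RGB2GRAY)
    edges(g,rim(.506,-.26,181.4,U+.074,cm))
    a=np.radians(181.4); ax=np.array([np.cos(a),np.sin(a)]); c=np.array([.506,-.26])
    for d in(.066,.057,.045,-.045,-.057,-.066): print(d,np.round(proj(cm,[[*(c+d*ax),U+.057]]),1),end=' ')
    print()
    for d in(.062,.045,-.045,-.062):
        u,v=proj(cm,[[*(c+d*ax),U+.062]])[0]; v=int(v); dd=np.diff(cv2.GaussianBlur(g,(3,3),0)[v,300:346].astype(int)); print('d',d,'row',v,'col',round(u,1),[(i+300,int(dd[i])) for i in range(len(dd)) if abs(dd[i])>20])
E
python3 -c "
from h import *
seated(.152,'pics/w20.png')
plan([.552,.265,.37],206.2)"
```

```text
far 173.6 [(287, [(170, 46), (173, 43)]), (299, [(173, 45), (168, 38)]), (344, [(173, 48), (172, 40)]), (356, [(173, 46), (172, 36)])]
near 303.3 [(290, [(296, 48), (295, 43)]), (301, [(296, 42), (302, 28)]), (342, [(297, 34), (296, 34)]), (353, [(296, 47), (305, 37)])]
FL 276.0 [(277, 30), (276, 23)]
FR 367.1 [(356, 29), (355, 27)]
NL 280.3 [(273, 37), (280, 33)]
NR 362.9 [(370, 51), (369, 47)]
0.066 [[321.5 157.1]] 0.057 [[321.5 168.5]] 0.045 [[321.5 183.4]] -0.045 [[321.6 285.9]] -0.057 [[321.6 298.4]] -0.066 [[321.6 307.7]] 
d 0.062 row 162 col 321.5 []
d 0.045 row 183 col 321.6 [(302, 40), (303, 37), (326, -22), (328, 25)]
d -0.045 row 288 col 321.6 [(300, 36), (310, -23), (314, 28), (315, 44), (316, 39), (328, -31), (329, -37), (331, 34), (332, 50), (333, 28), (341, -30), (342, -44), (343, -34)]
d -0.062 row 305 col 321.6 [(316, 21), (327, -21)]
shift-first [-6.01 52.41  3.9 ]
after-turn [-27.45  45.05   3.9 ]
az turn -24.8 | tilt [ 0.05 -0.1  -0.  ] now [ 0.5046 -0.2604  0.409 ] -178.6 q7 1.98
```

The third spindle is seated, its shaft at columns 315–329. I fetch the last tray.

Call:
drive_tool --motion '[[[-0.3,2.4,0],[0,0,0],1],[[-0.5,5,0],[0,0,0],1],[[-0.5,5,0],[0,0,0],1],[[-0.5,5,0],[0,0,0],1],[[-0.6,5,0],[0,0,0],1],[[-0.6,5,1],[0,0,0],1],[[-0.6,5,2],[0,0,0],1],[[-0.6,5,2],[0,0,0],1],[[-0.6,5,2],[0,0,0],1],[[-0.6,5,2],[0,0,0],1],[[-1.1,5,1],[0,0,-4.8],1],[[0,0,0],[0,0,-10],1]]'

```text
time: 55.58
position: [0.5534, 0.2719, 0.3085]
tool_rot: [0.465, -3.103, -0.006]
ft_force: [-0.9, 0.6, 0.6]
grip_width: 1.0
grip_force: 0.0
```

Call:
drive_tool --motion '[[[0,0,0],[0,0,-10],1],[[0,0,0],[0,0,0],1],[[0,0,0],[0,0,0],1],[[0,0,0],[0,0,0],1]]'

```text
time: 56.08
position: [0.557, 0.265, 0.3104]
tool_rot: [-0.709, 3.06, -0.0]
ft_force: [-0.2, 0.1, 0.1]
grip_width: 0.998
grip_force: 0.0
```

```bash
python3 -c "
from h import *
im,cm=snap('wrist','pics/w21.png'); g=cv2.cvtColor(im,cv2.COLOR_RGB2GRAY)
edges(g,rim(.552,.265,206.2,.074,cm))
plan([.552,.265,.082],206.2)"
```

```text
far 162.9 [(294, [(161, 40), (160, 27)]), (304, [(174, 15), (168, 15)]), (343, [(174, 13), (161, 12)]), (353, [(161, 10), (162, 10)])]
near 274.9 [(297, [(268, 21), (267, 15)]), (306, [(268, 15), (266, 11)]), (341, [(268, 19), (286, 17)]), (350, [(268, 21), (287, 18)])]
FL 284.9 [(285, 24), (289, 18)]
FR 361.9 [(361, 6), (362, 4)]
NL 288.0 [(286, 6), (275, 4)]
NR 358.9 [(357, 8), (358, 6)]
shift-first [ 0.45  0.23 22.84]
after-turn [ 0.45  0.23 22.84]
az turn -0.1 | tilt [-0.02  0.   -0.  ] now [0.5571 0.2649 0.3104] -153.9 q7 1.35
```

Call:
drive_tool --motion '[[[0.5,0.2,4],[0,0,0],1],[[0,0,5],[0,0,0],1],[[0,0,5],[0,0,0],1],[[0,0,4],[0,0,0],1],[[0,0,3],[0,0,0],1],[[0,0,1.8],[0,0,0],1],[[0,0,0],[0,0,0],1],[[0,0,0],[0,0,0],-1],[[0,0,0],[0,0,0],-1],[[0,0,0],[0,0,0],-1],[[0,0,0],[0,0,0],-1],[[0,0,0],[0,0,0],-1]]'

```text
time: 57.62
position: [0.5523, 0.2645, 0.083]
tool_rot: [-0.711, 3.059, -0.001]
ft_force: [-0.6, -1.6, 4.7]
grip_width: 0.688
grip_force: 30.0
```

Call:
drive_tool --motion '[[[0,0,0],[0,0,0],-1],[[0,0,-2],[0,0,0],-1],[[0,0,-5],[0,0,0],-1],[[0,0,-5],[0,0,0],-1],[[0,0,-5],[0,0,0],-1],[[0,0,-5],[0,0,0],-1],[[0,0,-5],[0,0,0],-1],[[0,0,-5],[0,0,0],-1],[[0,0,-4],[0,0,0],-1],[[0,0,0],[0,0,0],-1],[[0,0,0],[0,0,0],-1]]'

```text
time: 59.0
position: [0.5513, 0.2644, 0.4414]
tool_rot: [0.712, -3.058, 0.001]
ft_force: [0.0, -0.3, -3.2]
grip_width: 0.686
grip_force: 30.0
```

```bash
python3 -c "
from h import *
plan([.506,-.26,.44],1.4); print(state()[3]['ft_force'])"
```

```text
shift-first [ 27.24 -45.04   0.14]
after-turn [-5.81 52.32  0.14]
az turn -155.2 | tilt [-0.01 -0.09  0.  ] now [0.5513 0.2644 0.4414] -153.8 q7 1.37
[ 0.03991044 -0.34753357 -3.16246972]
```

Call:
drive_tool --motion '[[[1.5,-2.5,0],[0,0,0],-1],[[2.7,-4.5,0],[0,0,0],-1],[[2.7,-4.5,0],[0,0,0],-1],[[2.7,-4.5,0],[0,0,0],-1],[[2.7,-4.5,0],[0,0,0],-1],[[2.7,-4.5,0],[0,0,0],-1],[[2.7,-4.5,0],[0,0,0],-1],[[2.7,-4.5,0],[0,0,0],-1],[[2.7,-4.5,0],[0,0,0],-1],[[2.7,-4.5,0],[0,0,0],-1],[[1.4,-2,0],[0,0,4.8],-1],[[0,0,0],[0,0,10],-1]]'

```text
time: 60.5
position: [0.5046, -0.2628, 0.4394]
tool_rot: [0.295, -3.123, -0.004]
ft_force: [0.3, 0.8, -2.1]
grip_width: 0.689
grip_force: 30.0
```

Call:
drive_tool --motion '[[[0,0,0],[0,0,10],-1],[[0,0,0],[0,0,10],-1],[[0,0,0],[0,0,10],-1],[[0,0,0],[0,0,10],-1],[[0,0,0],[0,0,10],-1],[[0,0,0],[0,0,10],-1],[[0,0,0],[0,0,10],-1],[[0,0,0],[0,0,10],-1],[[0,0,0],[0,0,10],-1],[[0,0,0],[0,0,10],-1],[[0,0,0],[0,0,10],-1],[[0,0,0],[0,0,10],-1]]'

```text
time: 62.0
position: [0.5057, -0.2592, 0.44]
tool_rot: [-2.554, -1.823, 0.003]
ft_force: [-0.0, -0.9, -1.5]
grip_width: 0.688
grip_force: 30.0
```

Call:
drive_tool --motion '[[[0,0,0],[0,0,10],-1],[[0,0,0],[0,0,10],-1],[[0,0,0],[0,0,10],-1],[[0,0,0],[0,0,10],-1],[[0,0,0],[0,0,10],-1],[[0,0,0],[0,0,10],-1],[[0,0,0],[0,0,10],-1],[[0,0,0],[0,0,0],-1],[[0,0,0],[0,0,0],-1],[[0,0,0],[0,0,0],-1]]'

```text
time: 63.25
position: [0.5063, -0.2593, 0.442]
tool_rot: [-3.141, -0.041, 0.001]
ft_force: [0.1, 0.9, -3.0]
grip_width: 0.685
grip_force: 30.0
```

```bash
python3 -c "
from h import *
im,cm=snap('wrist','pics/w22.png'); g=cv2.cvtColor(im,cv2.COLOR_RGB2GRAY)
for u in(230,260,380,410): d=np.abs(np.diff(g[180:235,u].astype(int))); print(u,[(int(i)+180,int(d[i])) for i in np.argsort(d)[::-1][:4]])
print(toolpt([[211,205],[442,205],[300,207]],.009))
edges(g,rim(.506,-.26,1.4,.226,cm))
plan([.506,-.26,.314],1.4)"
```

```text
230 [(201, 46), (202, 38), (219, 31), (218, 25)]
260 [(202, 44), (219, 42), (201, 42), (218, 29)]
380 [(220, 50), (202, 50), (203, 43), (233, 33)]
410 [(203, 47), (202, 45), (201, 24), (221, 21)]
[[ 53.9 -32.2   9. ]
 [ 53.9  34.4   9. ]
 [ 53.3  -6.6   9. ]]
far 168.6 [(292, [(164, 21), (163, 21)]), (303, [(162, 30), (161, 25)]), (344, [(169, 41), (166, 31)]), (355, [(175, 43), (181, 39)])]
near 286.7 [(295, [(290, 1), (289, 1)]), (304, [(291, 1), (286, 1)]), (342, [(275, 11), (274, 7)]), (352, [(275, 11), (293, 9)])]
FL 282.5 [(281, 25), (280, 18)]
FR 364.3 [(364, 33), (363, 33)]
NL 285.6 [(272, 2), (296, 1)]
NR 360.6 [(367, 32), (366, 32)]
shift-first [-0.04  0.06 12.81]
after-turn [-0.04  0.06 12.81]
az turn 0.1 | tilt [-0.01  0.02 -0.  ] now [ 0.5063 -0.2594  0.4421] 1.5 q7 -1.15
```

Call:
drive_tool --motion '[[[-0.1,0,3],[0,0,0.1],-1],[[0,0,4],[0,0,0],-1],[[0,0,3],[0,0,0],-1],[[0,0,1.5],[0,0,0],-1],[[0,0,0.9],[0,0,0],-1],[[0,0,0.3],[0,0,0],-1],[[0,0,0],[0,0,0],-1],[[0,0,0],[0,0,0],-1]]'

```text
time: 64.3
position: [0.5058, -0.2596, 0.3163]
tool_rot: [3.141, 0.035, 0.002]
ft_force: [-0.7, -0.1, -1.7]
grip_width: 0.681
grip_force: 30.0
```

```bash
python3 -c "
from h import *
plan([.5053,-.26,.305],1.4)"
```

```text
shift-first [-0.05  0.04  1.13]
after-turn [-0.05  0.04  1.13]
az turn -0.1 | tilt [ 0.05 -0.08 -0.  ] now [ 0.5058 -0.2596  0.3163] 1.3 q7 -1.16
```

Call:
drive_tool --motion '[[[0,0,0.5],[0,0,0],-1],[[0,0,0.2],[0,0,0],-1],[[0,0,0.2],[0,0,0],-1],[[0,0,0.1],[0,0,0],-1],[[0,0,0.1],[0,0,0],-1],[[0,0,0],[0,0,0],-1],[[0,0,0],[0,0,0],-1]]'

```text
time: 65.18
position: [0.5054, -0.2594, 0.3049]
tool_rot: [3.141, 0.035, 0.0]
ft_force: [-1.5, 1.1, 2.2]
grip_width: 0.688
grip_force: 30.0
```

Call:
drive_tool --motion '[[[0,0,0],[0,0,0],0.9],[[0,0,0],[0,0,0],0.9],[[0,0,0],[0,0,0],0.9],[[0,0,0],[0,0,0],0.9],[[0,0,-3],[0,0,0],1],[[0,0,-5],[0,0,0],1],[[0,0,-4.5],[0,0,0],1],[[0,0,0],[0,0,0],1],[[0,0,0],[0,0,0],1]]'

```text
time: 66.3
position: [0.5053, -0.2594, 0.4288]
tool_rot: [-3.141, -0.035, 0.001]
ft_force: [-0.4, 0.0, -0.6]
grip_width: 0.997
grip_force: 0.0
```

```bash
python3 -c "
from h import *
im,cm=snap('wrist','pics/w23.png'); g=cv2.cvtColor(im,cv2.COLOR_RGB2GRAY)
edges(g,rim(.506,-.26,1.4,.296,cm))
t,tc=snap('top','pics/t23.png'); block([.70,.04],t,tc,rad=.15,wr=False)
plan([.703,.042,.2],110.4)"
```

```text
far 173.9 [(281, [(173, 49), (172, 36)]), (296, [(173, 48), (162, 38)]), (351, [(174, 48), (173, 47)]), (366, [(174, 50), (173, 45)])]
near 329.6 [(286, [(339, 12), (340, 10)]), (299, [(339, 13), (340, 10)]), (348, [(340, 9), (339, 8)]), (361, [(339, 8), (340, 7)])]
FL 267.6 [(266, 46), (267, 46)]
FR 379.2 [(377, 37), (378, 25)]
NL 273.9 [(280, 1), (278, 1)]
NR 373.1 [(384, 1), (383, 1)]
block [703.6  40.9] size [25.2 61.3] yaw 110.4 px [281. 178.]
block [803.5 -49. ] size [22.9 69.7] yaw 87.6 px [317. 140.]
shift-first [ 20.47 -29.68  22.78]
after-turn [21.34 29.06 22.78]
az turn -109.1 | tilt [-0.07  0.14 -0.  ] now [ 0.505  -0.2593  0.4278] 1.3 q7 -1.15
```

The stack of four trays is level and centred (173.5 against 173.9). Last spindle: s1.

Call:
drive_tool --motion '[[[1.5,-2.3,-1],[0,0,0],1],[[2.8,-4,0],[0,0,0],1],[[2.8,-4,0],[0,0,0],1],[[2.8,-4,0],[0,0,0],1],[[2.8,-4,4],[0,0,0],1],[[2.8,-4,4],[0,0,0],1],[[2.8,-4,4],[0,0,0],1],[[2.2,-3.4,4],[0,0,-9],1],[[0,0,4],[0,0,-10],1],[[0,0,3.5],[0,0,-10],1],[[0,0,0],[0,0,-10],1],[[0,0,0],[0,0,-10],1]]'

```text
time: 67.9
position: [0.7017, 0.0409, 0.2029]
tool_rot: [-2.838, -1.343, 0.006]
ft_force: [0.4, -0.6, 0.3]
grip_width: 0.999
grip_force: 0.0
```

Call:
drive_tool --motion '[[[0,0,0],[0,0,-10],1],[[0,0,0],[0,0,-10],1],[[0,0,0],[0,0,-10],1],[[0,0,0],[0,0,-10],1],[[0,0,0],[0,0,-10],1],[[0,0,0],[0,0,-10],1],[[0,0,0],[0,0,0],1],[[0,0,0],[0,0,0],1],[[0,0,0],[0,0,0],1]]'

```text
time: 69.03
position: [0.7027, 0.0409, 0.2053]
tool_rot: [-1.797, -2.577, 0.001]
ft_force: [-0.8, 0.6, -0.1]
grip_width: 1.001
grip_force: 0.0
```

```bash
python3 -c "
from h import *
im,cm=snap('wrist','pics/w24.png'); block([.70,.04],im,cm,rad=.15)
hsv=cv2.cvtColor(im,cv2.COLOR_RGB2HSV); m=((hsv[...,1]<30)&(hsv[...,2]>175)).astype(np.uint8); m[275:,:236]=0; m[275:,412:]=0; m[304:]=0
for c in cv2.findContours(m,0,2)[0]:
  if cv2.contourArea(c)>25: print(cv2.boundingRect(c),np.round(onz(cm,[c[:,0].mean(0)],.012)[0],3))
plan([.7035,.041,.073],110.4)"
```

```text
block [700.7  49.5] size [23.1 49.3] yaw 110.9 px [319. 227.]
(316, 274, 21, 30) [ 0.724 -0.003  0.012]
(249, 259, 52, 45) [ 0.683 -0.011  0.012]
(556, 258, 15, 12) [0.904 0.09  0.012]
(382, 255, 44, 49) [0.784 0.032 0.012]
(496, 247, 25, 24) [0.856 0.079 0.012]
(474, 230, 29, 37) [0.836 0.079 0.012]
(211, 229, 34, 61) [ 0.633 -0.001  0.012]
(609, 220, 31, 54) [0.947 0.118 0.012]
(506, 212, 69, 42) [0.868 0.106 0.012]
(556, 201, 7, 10) [0.875 0.132 0.012]
(450, 186, 41, 61) [0.81  0.1   0.012]
(605, 180, 35, 18) [0.918 0.163 0.012]
(506, 174, 9, 6) [0.826 0.139 0.012]
(518, 164, 25, 11) [0.837 0.151 0.012]
(314, 155, 20, 47) [0.687 0.089 0.012]
(218, 111, 27, 17) [0.606 0.105 0.012]
(503, 17, 137, 67) [0.826 0.238 0.012]
(390, 7, 50, 75) [0.716 0.201 0.012]
(629, 3, 11, 13) [0.854 0.277 0.012]
(317, 0, 33, 41) [0.654 0.192 0.012]
shift-first [-0.02  0.07 13.24]
after-turn [-0.02  0.07 13.24]
az turn -0.2 | tilt [-0.01  0.01 -0.  ] now [0.7028 0.041  0.2054] 110.2 q7 -0.02
```

Call:
drive_tool --motion '[[[0,0.1,3],[0,0,-0.4],1],[[0,0,4],[0,0,0],1],[[0,0,3],[0,0,0],1],[[0,0,2],[0,0,0],1],[[0,0,1.2],[0,0,0],1],[[0,0,0],[0,0,0],1],[[0,0,0],[0,0,0],-1],[[0,0,0],[0,0,0],-1],[[0,0,0],[0,0,0],-1],[[0,0,0],[0,0,0],-1],[[0,0,0],[0,0,0],-1],[[0,0,0],[0,0,0],-1]]'

```text
time: 70.58
position: [0.7038, 0.0413, 0.0735]
tool_rot: [1.786, 2.584, -0.0]
ft_force: [-0.1, -0.6, 0.1]
grip_width: 0.403
grip_force: 0.0
```

Call:
drive_tool --motion '[[[0,0,0],[0,0,0],-1],[[0,0,0],[0,0,0],-1],[[0,0,0],[0,0,0],-1],[[0,0,-2],[0,0,0],-1],[[0,0,-4],[0,0,0],-1],[[0,0,-5],[0,0,0],-1],[[0,0,-5],[0,0,0],-1],[[0,0,-5],[0,0,0],-1],[[0,0,-5],[0,0,0],-1],[[0,0,-5],[0,0,0],-1],[[0,0,-4.5],[0,0,0],-1],[[0,0,0],[0,0,0],-1]]'

```text
time: 72.08
position: [0.704, 0.0426, 0.4347]
tool_rot: [1.782, 2.58, 0.01]
ft_force: [-0.1, 0.3, -2.5]
grip_width: 0.272
grip_force: 30.0
```

```bash
python3 -c "
from h import *
plan([.506,-.26,.43],181.4)"
```

```text
shift-first [-21.29 -29.22   0.47]
after-turn [ 20.53 -29.76   0.47]
az turn -70.7 | tilt [0.49 0.07 0.  ] now [0.704  0.0426 0.4347] 110.7 q7 0.05
```

Call:
drive_tool --motion '[[[0,0,0],[0,0,-10],-1],[[0,0,0],[0,0,-10],-1],[[0,0,0],[0,0,-10],-1],[[0,0,0],[0,0,-10],-1],[[0,0,0],[0,0,-10],-1],[[0,0,0],[0,0,-10],-1],[[0,0,0],[0,0,-10.7],-1],[[1.5,-2.2,0],[0,0,0],-1],[[2.8,-4,0],[0,0,0],-1],[[2.8,-4,0],[0,0,0],-1],[[2.8,-4,0],[0,0,0],-1],[[2.8,-4,0],[0,0,0],-1]]'

```text
time: 73.58
position: [0.5797, -0.1449, 0.4276]
tool_rot: [0.038, -3.14, 0.001]
ft_force: [-0.4, -0.4, -0.4]
grip_width: 0.275
grip_force: 30.0
```

Call:
drive_tool --motion '[[[2.8,-4,0],[0,0,0],-1],[[2.8,-4,0],[0,0,0],-1],[[2.2,-3.4,0],[0,0,0],-1],[[0,0,0],[0,0,0],-1],[[0,0,0],[0,0,0],-1],[[0,0,0],[0,0,0],-1]]'

```text
time: 74.32
position: [0.5066, -0.2577, 0.4285]
tool_rot: [0.043, -3.141, -0.001]
ft_force: [0.5, -0.6, -1.0]
grip_width: 0.271
grip_force: 30.0
```

```bash
python3 -c "
from h import *
checkhold(.296,fn='pics/w25.png')
plan([.506,-.26,.3425],181.4)"
```

```text
far 175.6 [(275, [(175, 49), (183, 43)]), (290, [(175, 49), (171, 43)]), (346, [(162, 26), (176, 25)]), (360, [(168, 22), (176, 18)])]
near 331.0 [(280, [(339, 13), (338, 11)]), (293, [(340, 20), (341, 18)]), (342, [(338, 5), (337, 4)]), (355, [(339, 16), (338, 15)])]
FL 261.8 [(264, 33), (265, 26)]
FR 373.4 [(374, 13), (375, 9)]
NL 268.0 [(254, 3), (255, 2)]
NR 367.2 [(378, 1), (375, 1)]
162 []
166 [(332, -33), (333, -25)]
172 [(341, -33), (342, -32)]
178 [(339, -22), (342, 24), (344, -23), (345, -31)]
184 [(302, -22), (310, 30), (311, 25), (331, -24), (332, -39), (333, -34)]
shift-first [ 0.07 -0.21  8.6 ]
after-turn [ 0.07 -0.21  8.6 ]
az turn 0.2 | tilt [ 0.01 -0.   -0.  ] now [ 0.5067 -0.2578  0.4285] -178.4 q7 1.84
```

Call:
drive_tool --motion '[[[0,0,2],[0,0,0.2],-1],[[0,0,3],[0,0,0],-1],[[0,0,2],[0,0,0],-1],[[0,0,1],[0,0,0],-1],[[0,0,0.5],[0,0,0],-1],[[0,0,0.1],[0,0,0],-1],[[0,0,0],[0,0,0],-1]]'

```text
time: 75.25
position: [0.5064, -0.2597, 0.3432]
tool_rot: [-0.033, 3.141, -0.001]
ft_force: [0.0, 1.3, -1.4]
grip_width: 0.273
grip_force: 30.0
```

Call:
drive_tool --motion '[[[0,0,0.2],[0,0,0],-1],[[0,0,0],[0,0,0],-1],[[0,0,0],[0,0,0],-0.2],[[0,0,0],[0,0,0],-0.2],[[0,0,0],[0,0,0],-0.2],[[0,0,0],[0,0,0],-0.2],[[0,0,-3],[0,0,0],-0.2],[[0,0,-4],[0,0,0],-0.2],[[0,0,-4],[0,0,0],-0.2],[[0,0,0],[0,0,0],-0.2],[[0,0,0],[0,0,0],1],[[0,0,0],[0,0,0],1]]'

```text
time: 76.75
position: [0.5056, -0.2597, 0.4493]
tool_rot: [0.032, -3.14, -0.001]
ft_force: [0.1, -0.7, -1.0]
grip_width: 0.55
grip_force: 0.0
```

Call:
drive_tool --motion '[[[0,4,0],[0,0,0],1],[[0,5,0],[0,0,0],1],[[0,5,0],[0,0,0],1],[[0,5,0],[0,0,0],1],[[0,5,0],[0,0,0],1],[[0,5,0],[0,0,0],1],[[0,0,0],[0,0,0],1],[[0,0,0],[0,0,0],1]]'

```text
time: 77.75
position: [0.4998, 0.0297, 0.4499]
tool_rot: [0.032, -3.14, 0.001]
ft_force: [1.1, -0.8, -0.4]
grip_width: 1.0
grip_force: 0.0
```

```bash
python3 -c "
from h import *
s,c=snap('side','pics/s26.png'); t,tc=snap('top','pics/t26.png')
u,v=proj(c,[.506,-.26,.16])[0].astype(int); a,b=proj(tc,[.506,-.26,.28])[0].astype(int)
A=cv2.resize(s[v-65:v+65,u-55:u+55,::-1],(440,520),interpolation=2); B=cv2.resize(t[b-43:b+43,a-29:a+29,::-1],(350,520),interpolation=2)
cv2.imwrite('pics/f.png',np.hstack([A,B]))"
```

```text
(no output)
```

View pics/f.png

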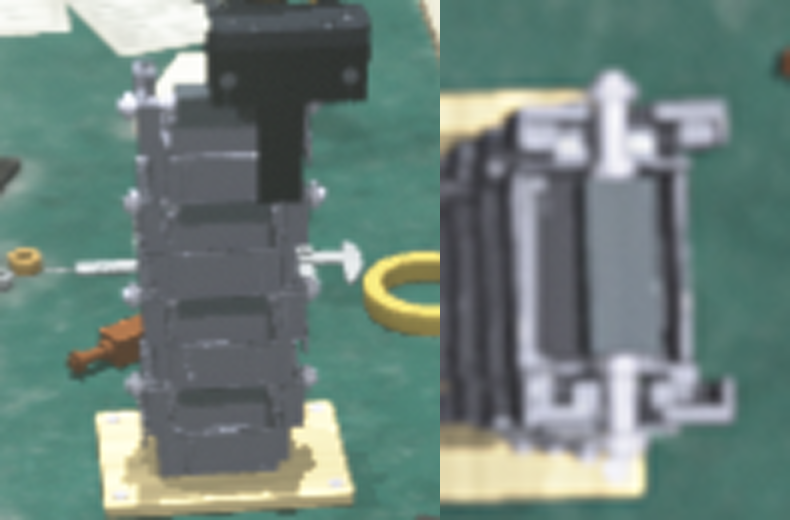

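The final view shows four trays standing square, with collars evenly spaced down the stack at (130,103), (132,200), (130,292) and (135,382). The top spindle lies in both slots and the gripper is clear. Handing in.

```bash
python3 -c "
from h import *
print(ctrl.close_job())"
```

```text
the job is handed in; nothing more can be done
None
```

I handed the job in with all three loose trays stacked on the bottom tray, each turned half a turn, and one spindle in each of the four trays; the last camera view showed the stack straight, and no verdict came back.

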